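# Couple inline air filters to a test manifold and pump it up

## Task

Couple every inline air filter lying on the bench to a coupler of the test unit, any filter to any coupler: pull the coupler's sleeve back until it catches, push the filter's plug fully home so that the sleeve springs forward over it, and leave every sleeve fully forward. Close the yellow bleed valve as well (handle to its stop, square to the stub), and only then crank the pump steadily clockwise, never faster than a turn a second, until the red pointer stands in the green band, never letting it run into the red. Leave the toner bottles and the tape roll where they are.

Things in the scene. Friction and masses are not known exactly. Their poses are not given: they have to be found in the camera images.
- unit: test unit fixed to the bench: blue manifold (top 125 mm up) with three level quick couplers on its front (left, mid, right as the robot sees them), axes 100 mm up and 100 mm apart, mouths facing the robot 62 mm ahead of the manifold; crank pump at its right end, yellow bleed valve at its left end. Origin under its middle at bench height; x points away from the robot along the couplers, y left, z up.
- filter_a_c (a point): inline air filter A (may be absent): square aluminium and blue body 34 x 34 mm, 56 mm long, 0.16 kg, lying flat; point: its centre, 17 mm above the bench. x axis points out of the brass plug: flange 32 mm across from 34 to 38 mm ahead of this point, then the 18 mm plug with a groove, its chamfered tip at 73 mm. Black cap ends 38 mm behind the point.
- filter_b_c (a point): inline air filter B (may be absent): square aluminium and blue body 34 x 34 mm, 56 mm long, 0.16 kg, lying flat; point: its centre, 17 mm above the bench. x axis points out of the brass plug: flange 32 mm across from 34 to 38 mm ahead of this point, then the 18 mm plug with a groove, its chamfered tip at 73 mm. Black cap ends 38 mm behind the point.
- filter_c_c (a point): inline air filter C (may be absent): square aluminium and blue body 34 x 34 mm, 56 mm long, 0.16 kg, lying flat; point: its centre, 17 mm above the bench. x axis points out of the brass plug: flange 32 mm across from 34 to 38 mm ahead of this point, then the 18 mm plug with a groove, its chamfered tip at 73 mm. Black cap ends 38 mm behind the point.
- seat_left (a point): left coupler: point on its axis 38 mm in front of its mouth, where the centre of a filter's square body stands when the plug is fully home; x axis points into the coupler. The flared mouth takes a plug up to 4 mm off; the bore has 1 mm play all round. Takes about 12 N of push at the end; a plug not pushed fully home is not gripped.
- grip_left (a point): middle of the ribbed steel sleeve of the left coupler, on the coupler's axis: sleeve 38 mm across and 30 mm long, clear all round; it moves with the sleeve. x axis = direction in which the sleeve is pulled back (towards the manifold).
- sleeve_left (a joint): travel of the left sleeve, m: 0 = forward (home), 0.014 = pulled fully back; spring 1.8 to 3.6 N. Forward, it blocks the bore: no plug goes in. Pulled back beyond about 0.012 it catches and, let go, stays back at about 0.010 (a plug drawn out half-way may let it go: pull again); a plug pushed fully home trips it: the sleeve springs to 0 and locks the plug.
- seat_mid (a point): mid coupler: point on its axis 38 mm in front of its mouth, where the centre of a filter's square body stands when the plug is fully home; x axis points into the coupler. The flared mouth takes a plug up to 4 mm off; the bore has 1 mm play all round. Takes about 12 N of push at the end; a plug not pushed fully home is not gripped.
- grip_mid (a point): middle of the ribbed steel sleeve of the mid coupler, on the coupler's axis: sleeve 38 mm across and 30 mm long, clear all round; it moves with the sleeve. x axis = direction in which the sleeve is pulled back (towards the manifold).
- sleeve_mid (a joint): travel of the mid sleeve, m: 0 = forward (home), 0.014 = pulled fully back; spring 1.8 to 3.6 N. Forward, it blocks the bore: no plug goes in. Pulled back beyond about 0.012 it catches and, let go, stays back at about 0.010 (a plug drawn out half-way may let it go: pull again); a plug pushed fully home trips it: the sleeve springs to 0 and locks the plug.
- seat_right (a point): right coupler: point on its axis 38 mm in front of its mouth, where the centre of a filter's square body stands when the plug is fully home; x axis points into the coupler. The flared mouth takes a plug up to 4 mm off; the bore has 1 mm play all round. Takes about 12 N of push at the end; a plug not pushed fully home is not gripped.
- grip_right (a point): middle of the ribbed steel sleeve of the right coupler, on the coupler's axis: sleeve 38 mm across and 30 mm long, clear all round; it moves with the sleeve. x axis = direction in which the sleeve is pulled back (towards the manifold).
- sleeve_right (a joint): travel of the right sleeve, m: 0 = forward (home), 0.014 = pulled fully back; spring 1.8 to 3.6 N. Forward, it blocks the bore: no plug goes in. Pulled back beyond about 0.012 it catches and, let go, stays back at about 0.010 (a plug drawn out half-way may let it go: pull again); a plug pushed fully home trips it: the sleeve springs to 0 and locks the plug.
- knob_c (a point): middle of the crank's upright black knob (22 mm across, 46 mm tall, 142 to 188 mm above the bench), which spins freely on its pin; 55 mm from the crank's axis
- crank_axis (a point): point on the crank's upright axis at the height of the knob's middle (166 mm above the bench); the crank runs clockwise seen from above
- crank (a joint): crank angle, rad; grows clockwise seen from above, counts whole turns, stays where left. Each turn has a heavy half (up to about 9 N at the knob) and a light half. Moves the red pointer 40 mm to the left per turn. Starts at 0.3 to 6; the pointer is in the green band from 20.1 to 23.2 (middle 21.7), in the red from 25.1.
- pointer_tip (a point): red pointer on top of the blue manifold, 4 mm wide, runs to the left along a white scale as the crank turns; point: middle of its top. The green band is 20 mm long, its middle 58 mm to the left of the unit's middle (y = +0.058 in the unit's frame); the red field begins at y = +0.080 there
- valve_post (a point): middle of the upright yellow post (16 mm across, 118 to 160 mm above the bench) at the end of the bleed valve's handle, 45 mm from the valve's axis
- valve_axis (a point): point on the bleed valve's upright axis, at the height of the post's middle (143 mm above the bench)
- valve (a joint): bleed valve angle, rad, grows counter-clockwise seen from above: 0 = open, handle towards the robot in line with the brass stub; 1.57 = closed, handle square to the stub, pointing right along the manifold (stop). Starts at 0 to 0.4; moderate friction (about 3 N at the post), stays where it is left.
- toner_a: bystander: standing toner dropper bottle, 42 mm across, 106 mm tall, origin at its underside
- toner_c: bystander: standing toner dropper bottle, 42 mm across, 118 mm tall, origin at its underside
- tape: bystander: roll of blue tape lying flat, 104 mm across, 25 mm high, origin at its underside
Things that resemble listed ones, but are neither listed nor needed, are in the scene too. Leave any purple look-alike of the part that bears filter_c_c alone.

How it is judged:
By the outcome, as a careful person would: the job done as asked, in the order asked, and still so for the second after the job is handed in, with the robot touching nothing.
Of filter_a, filter_b, filter_c only 2 to 3 are there at a start; the rules pass over those that are not, and their reading is None.
At some moment in a run one of filter_a, filter_b, filter_c may be knocked a few centimetres aside while the robot is not near it.
Once in a run the grip may slacken for a moment while it holds something.
It also fails if it takes over 210 s, if anything falls off the work surface, if the arm or the gripper's body presses on something with over 40 N, if the wrist force passes 120 N, or if a joint passes its speed limit or range.

## Robot

A 6-joint arm with a two-finger parallel gripper is mounted at the origin on a cart in front of the work surface, level with it; the furniture and walls round the work are solid. World frame = base frame: x ahead of the robot, y to its left, z up, the work surface at z = 0. Lengths are in m, angles in rad, forces in N, time in s.
With the tool pointing down it reaches from about 0.3 to 0.775 m from the base axis. Payload 14.6 kg.
Tool frame: the origin (TCP) lies at the very end of the fingers, on their centre line; the grasp point (between the pads) lies 19 mm behind it; z points along the fingers, y is the line along which they close (so a half turn about z gives the same grasp; the last joint's range is limited). The gripper opens to 94 mm and grips with 3 to 60 N. Pads are 16 mm wide; open, the fingers measure 119 mm over their backs; the gripper's body (75 mm by 177 mm) begins 78 mm behind the grasp point.
Start: joints at [-1.308, 0.3, 1.521, -0, 1.321, -0.067], TCP at [0.178, -0.52, 0.205] pointing down, gripper open.
Joint ranges: [-3.03, 3.03], [-0.79, 2.21], [0.23, 2.52], [-1.04, 4.18], [0, 3.07], [-2.55, 2.55]. Speed limits (rad/s): [2.22, 2.22, 2.57, 3.14, 3.14, 3.14].

## Interface

Orientations are given as [roll, pitch, yaw] about the fixed x, y, z axes, in that order (R = Rz(yaw) Ry(pitch) Rx(roll)).
In Python, from station import ctrl gives the robot as it stands.
- The arm moves only by the tool carry_out, never from a script. Its argument "motion" is text: rows parted by semicolons, each of 7 numbers parted by spaces: the shift along the world's x, y, z in m, then the turn, a rotation vector about the world's x, y, z in degrees, then the closure in counts, from 0 (fully open) to 255 (shut). In form: dx dy dz wx wy wz hand; .... A call has 1 to 20 rows; each row shifts and turns the commanded pose from where the row before left it; what a row does not reach is not made up. A row lasts 1/12 s, in which the tool goes at most 41.7 mm and 7.16 degrees, less where a joint would pass 70% of its speed; a pose out of reach is approached as far as the arm can. A call is refused whole if a number of a shift passes 0.0417 or a number of a turn 7.16, either way. A call with a gripper value outside its range is refused whole. The fingers move at their own pace and stop on an object; "grip_force" is the grip in N (left out, the last holds). Time passes only in rows, so rows that do not move let the fingers close. It gives the time, the measured TCP pose, the force, the opening and the grip force at its end, in the units of the state.
- ctrl.get_obs(): the state, without advancing time (a new reading comes with each control period).
- ctrl.camera(name): name is "scene" or "top"; returns a dict with "pixels" (384x512x3 uint8, red, green, blue), "range_z" (384x512 float32, m along the optical axis (not along the pixel's ray), 0 where there is no reading), "K" (3x3 intrinsics, pixels), "position" and "attitude" of the camera in the world. Camera axes: x right, y up, looking along -z (the intrinsics and any distortion apply to the point x, -y, -z); pixel columns grow to the right and rows downward; lengths in m; the calibration is good to about 2 mm. A picture is of the moment at which its call begins.
- ctrl.hand_in(): hands the job in; it is judged then, once.
The state is a dict: "time_s": time; "qpos": joint angles; "joint_vel": joint speeds; "tau": joint torques, N m; "ee_pos": TCP position; "eef_rot": TCP orientation; "force": force on the tool from outside, world axes, zero at the start; "moment": the same for the moment, N m; "grip_width": finger opening in m; "grip_force": force on a finger pad.
Only numpy, scipy, OpenCV 4.12 (cv2) and the standard library are available. Lean on these libraries where they do the work, as an engineer would, in place of code of your own. Each camera call takes 0.05 s, during which the arm holds its last target. There are 200 camera calls.

## Working session

There is one attempt and no reset: what is moved stays moved. The work goes in short steps, Python scripts to look and compute and a tool call to move; the robot and the scene stay as the last step left them, time stands still between calls to the robot, and variables do not carry over. Pictures are saved under pics/ and viewed, at most 14 in all, crops included, and the job is handed in when it is done.

Besides the shell and the picture viewer there is one more tool, called after "Emit:" as name(argument=value, ...), one argument or row to a line, values as JSON. carry_out: Moves the arm, as the interface text tells. Its arguments: {"type":"object","properties":{"motion":{"type":"string"},"grip_force":{"type":"number"}},"required":["motion"]}

```bash
ls; mkdir -p pics; cat > h.py <<'E'
import numpy as np, cv2
from station import ctrl
def cam(n):
    c=ctrl.camera(n); np.savez('%s.npz'%n,**{k:np.array(v) for k,v in c.items()}); return c
def R(c):
    a=np.array(c["attitude"],float)
    if a.shape==(3,3): return a
    from scipy.spatial.transform import Rotation as Ro
    return (Ro.from_euler('xyz',a) if a.size==3 else Ro.from_quat(a)).as_matrix()
def cloud(c):
    z=c["range_z"]; K=c["K"]; v,u=np.mgrid[:z.shape[0],:z.shape[1]]
    p=np.stack([(u-K[0,2])/K[0,0]*z,-(v-K[1,2])/K[1,1]*z,-z],-1)
    return p@R(c).T+np.array(c["position"])
def ray(c,u,v,h):
    K=c["K"]; d=R(c)@np.array([(u-K[0,2])/K[0,0],-(v-K[1,2])/K[1,1],-1]); o=np.array(c["position"])
    return o+d*(h-o[2])/d[2]
def proj(c,p):
    K=c["K"]; q=R(c).T@(np.array(p)-np.array(c["position"])); return np.array([K[0,0]*q[0]/-q[2]+K[0,2],K[1,1]*-q[1]/-q[2]+K[1,2]])
E
python3 - <<'E'
from h import *
for n in("scene","top"):
    c=cam(n); cv2.imwrite(f'pics/{n}0.png',c["pixels"][...,::-1]); print(n,c["K"],c["position"],c["attitude"],[k for k in c])
print(ctrl.get_obs())
E
```

```text
pics
scene [[394.14101144   0.         261.50924957]
 [  0.         394.14101144 194.16618522]
 [  0.           0.           1.        ]] [-0.27174125  1.06596432  1.00938464] [ 0.93770392 -0.0033701  -2.38581175] ['pixels', 'range_z', 'K', 'position', 'attitude']
top [[358.37694559   0.         254.33644904]
 [  0.         358.37694559 193.450473  ]
 [  0.           0.           1.        ]] [0.33489124 0.19447847 1.46510918] [ 0.17502699  0.0026303  -1.5595433 ] ['pixels', 'range_z', 'K', 'position', 'attitude']
{'time_s': 0.1, 'qpos': array([-1.30761085e+00,  3.00406573e-01,  1.52148074e+00,  1.51507658e-05,
        1.32066425e+00, -6.66298760e-02]), 'joint_vel': array([ 0.00048248, -0.00272789, -0.00232222, -0.00061911, -0.00044357,
       -0.00059649]), 'tau': array([ 7.82167390e-04, -5.32644117e+01, -3.53283548e+01,  7.08883395e-02,
        2.34798691e-02, -9.07089384e-05]), 'ee_pos': array([ 0.17805827, -0.52015794,  0.20496416]), 'eef_rot': array([-3.14063685e+00, -7.84876982e-05,  3.29811556e-01]), 'force': array([ 0.80253432,  0.18191709, -0.29555077]), 'moment': array([-0.05788071,  0.01654091, -0.06652585]), 'grip_force': 0.0, 'grip_width': 0.09393935872180292}
```

View pics/scene0.png

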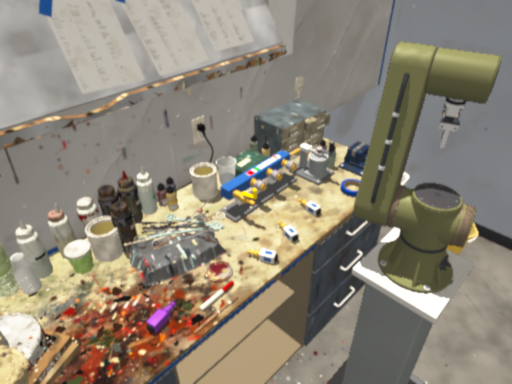

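View pics/top0.png

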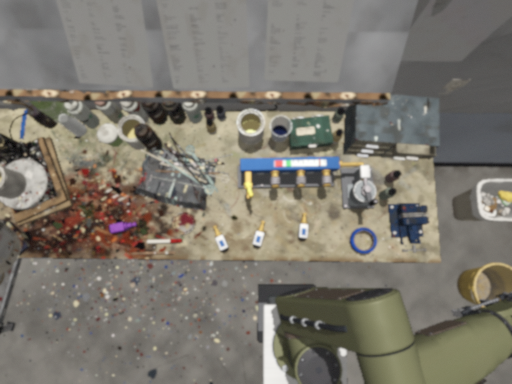

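The top view shows three blue/white filters with brass plugs at about (221,240), (259,235) and (304,226). The purple thing at (122,228) is the decoy, so I leave it alone. The unit is at (290,165), the tape at (363,240), the crank at (365,190) and the yellow valve at (249,185). Next I'll enlarge the crop to confirm.

```bash
python3 - <<'E'
from h import *
c=dict(np.load('top.npz')); im=c["pixels"][...,::-1]
cv2.imwrite('pics/crop1.png',cv2.resize(im[145:260,200:400],None,fx=4,fy=4,interpolation=cv2.INTER_CUBIC))
P=cloud(c)
np.set_printoptions(precision=3,suppress=True)
for u,v in[(221,240),(259,235),(304,226),(290,165),(275,177),(300,177),(326,177),(365,190),(249,185),(363,229),(60,150),(230,225)]: print(u,v,P[v,u])
hsv=cv2.cvtColor(c["pixels"],cv2.COLOR_RGB2HSV); roi=np.zeros(im.shape[:2],bool); roi[145:260,200:400]=1
def comp(name,m,amin=8):
    n,l,s,ce=cv2.connectedComponentsWithStats((m&roi).astype(np.uint8))
    for i in range(1,n):
        if s[i,4]>=amin:
            q=P[l==i]; print(name,ce[i],s[i,4],np.median(q,0))
H,S,V=[hsv[...,i].astype(int) for i in range(3)]
comp('blue',(H>100)&(H<125)&(S>130)&(V>60)); comp('yel',(H>18)&(H<32)&(S>140)&(V>130)); comp('red',((H<6)|(H>174))&(S>150)&(V>120),3); comp('green',(H>40)&(H<80)&(S>100),3)
comp('white',(S<40)&(V>190))
E
```

```text
221 240 [0.399 0.331 0.034]
259 235 [0.421 0.181 0.031]
304 226 [0.458 0.001 0.034]
290 165 [0.684 0.065 0.128]
275 177 [0.637 0.122 0.123]
300 177 [0.639 0.026 0.121]
326 177 [ 0.64  -0.074  0.119]
365 190 [ 0.586 -0.214  0.144]
249 185 [0.604 0.221 0.125]
363 229 [ 0.449 -0.235  0.026]
60 150 [0.772 1.027 0.003]
230 225 [0.462 0.299 0.001]
blue [256.9   164.943] 370 [0.683 0.191 0.125]
blue [332.5   163.229] 118 [ 0.693 -0.1    0.125]
blue [287.643 168.911] 56 [0.669 0.073 0.123]
blue [312.627 168.843] 51 [ 0.672 -0.023  0.121]
blue [358.835 241.206] 97 [ 0.394 -0.211  0.024]
blue [374.462 241.154] 13 [ 0.398 -0.278  0.025]
green [288. 163.] 5 [0.693 0.072 0.125]
white [312.    145.417] 12 [ 0.786 -0.032  0.058]
white [371.412 145.941] 17 [ 0.758 -0.244  0.144]
white [366.125 150.562] 16 [ 0.758 -0.244  0.084]
white [362.235 155.471] 17 [ 0.754 -0.245  0.023]
white [308.41  162.567] 261 [ 0.694 -0.008  0.126]
white [283.909 162.864] 22 [0.692 0.088 0.127]
white [364.848 170.952] 125 [ 0.663 -0.222  0.128]
white [202. 167.] 9 [0.69  0.414 0.056]
white [222.917 176.417] 12 [0.655 0.33  0.052]
white [226.421 180.263] 19 [0.643 0.316 0.05 ]
white [356.667 184.833] 18 [ 0.615 -0.192  0.109]
white [367.444 187.889] 27 [ 0.593 -0.225  0.143]
white [358.143 197.071] 14 [ 0.566 -0.196  0.106]
white [287.233 199.267] 30 [ 0.569  0.068 -0.   ]
white [303.24  229.962] 104 [0.446 0.005 0.033]
white [258.064 237.491] 110 [0.413 0.184 0.033]
white [220.892 241.604] 111 [0.395 0.331 0.034]
```

View pics/crop1.png

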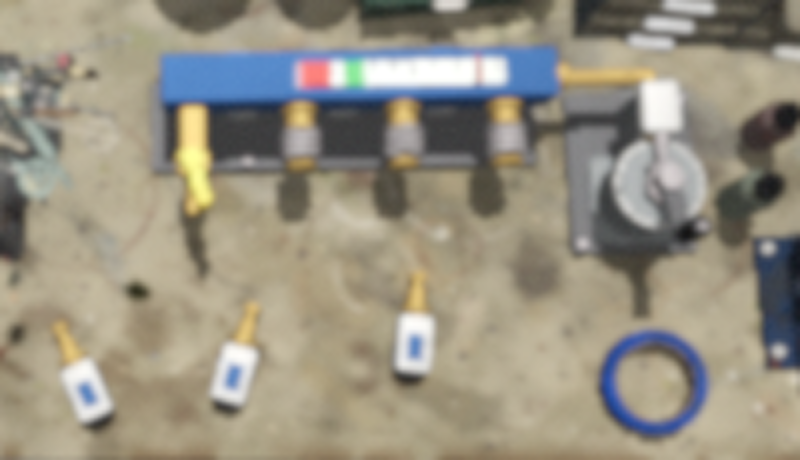

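```bash
cat > unit.py <<'E'
from h import *
np.set_printoptions(precision=4,suppress=True)
c=dict(np.load('top.npz')); P=cloud(c); x,y,z=P[...,0],P[...,1],P[...,2]
hsv=cv2.cvtColor(c["pixels"],cv2.COLOR_RGB2HSV); H,S,V=[hsv[...,i].astype(int) for i in range(3)]
m=(z>.117)&(z<.134)&(x>.655)&(x<.74)&(y>-.16)&(y<.28)
vv,uu=np.nonzero(m); Q=np.array([ray(c,u,v,.125) for u,v in zip(uu,vv)])
r=cv2.minAreaRect(Q[:,:2].astype(np.float32)); print('manifold',r, cv2.boxPoints(r))
for n,y0,y1 in(('L',.09,.16),('M',-.01,.06),('R',-.11,-.04)):
    s=(z>.085)&(x>.56)&(x<.662)&(y>y0)&(y<y1); q=P[s]; 
    g=s&(S<70)&(z>.1); qq=P[g]; print(n,q[:,0].min(),q[:,0].max(),'ymid',(q[:,1].min()+q[:,1].max())/2,'sleeve x',qq[:,0].min(),qq[:,0].max(),(qq[:,1].min()+qq[:,1].max())/2,q[:,2].max(),len(qq))
# filters
for u0,v0 in((221,240),(259,235),(304,226)):
    w=np.zeros(z.shape,bool); w[v0-25:v0+16,u0-16:u0+16]=1
    b=w&(z>.027)&(z<.045)&((S<60)&(V>120)|(H>100)&(H<125)&(S>100)); b=b.astype(np.uint8)
    n,l,s,ce=cv2.connectedComponentsWithStats(b); i=1+s[1:,4].argmax(); vv,uu=np.nonzero(l==i)
    B=np.array([ray(c,u,v,.034)[:2] for u,v in zip(uu,vv)]); rr=cv2.minAreaRect(B.astype(np.float32))
    p=w&(H>12)&(H<28)&(S>150)&(V>110)&(z>.008); n,l,s,ce=cv2.connectedComponentsWithStats(p.astype(np.uint8)); i=1+s[1:,4].argmax()
    vv,uu=np.nonzero(l==i); G=np.array([ray(c,u,v,.024)[:2] for u,v in zip(uu,vv)]); d=G.mean(0)-B.mean(0)
    print('F',B.mean(0),rr,'plug',G.mean(0),'yaw',np.degrees(np.arctan2(d[1],d[0])),np.hypot(*d))
E
cat > tall.py <<'E'
from h import *
np.set_printoptions(precision=4,suppress=True)
c=dict(np.load('top.npz')); P=cloud(c); z=P[...,2]
a=P[(z>.165)&(z<.2)&(P[...,0]>.5)&(P[...,0]<.7)&(P[...,1]>-.32)&(P[...,1]<-.12)]; print('knob',len(a),a.mean(0) if len(a) else '', a)
a=P[(z>.14)&(z<.175)&(P[...,0]>.5)&(P[...,0]<.66)&(P[...,1]>.15)&(P[...,1]<.3)]; print('valve',len(a),a)
E
python3 unit.py; python3 tall.py
```

```text
manifold ((0.6892322301864624, 0.06600692868232727), (0.05435645580291748, 0.3828388452529907), 1.6587677001953125) [[ 0.6565  0.2566]
 [ 0.6676 -0.1261]
 [ 0.7219 -0.1245]
 [ 0.7109  0.2581]]
L 0.6027678685196531 0.6615964578137425 ymid 0.12323885901036474 sleeve x 0.611074224353888 0.6395744714122299 0.12323885901036474 0.12475799951473232 73
M 0.6062524073569102 0.6617293860176793 ymid 0.022448058735356602 sleeve x 0.613327281791972 0.6453795482474998 0.022448058735356602 0.12328170658824877 81
R 0.6095819717624276 0.6617566225690834 ymid -0.07871142896850303 sleeve x 0.6168200336114287 0.650057678449843 -0.07871142896850303 0.1252433393121677 76
knob 35 [ 0.5362 -0.233   0.1841] [[ 0.5455 -0.2288  0.1847]
 [ 0.5449 -0.231   0.1888]
 [ 0.5451 -0.2349  0.1879]
 [ 0.5458 -0.24    0.1837]
 [ 0.5421 -0.2257  0.1827]
 [ 0.5411 -0.227   0.1896]
 [ 0.5415 -0.2315  0.1869]
 [ 0.5415 -0.2349  0.1876]
 [ 0.542  -0.2395  0.1847]
 [ 0.541  -0.241   0.1909]
 [ 0.54   -0.225   0.1731]
 [ 0.5388 -0.2262  0.1806]
 [ 0.5372 -0.2264  0.1908]
 [ 0.5375 -0.2305  0.1895]
 [ 0.5376 -0.2343  0.1889]
 [ 
[... 647 characters left out ...]
5673 0.2129 0.1597]
 [0.5676 0.2092 0.158 ]
 [0.5631 0.2202 0.1614]
 [0.5639 0.2166 0.1571]
 [0.5638 0.2128 0.1579]
 [0.5633 0.2091 0.1608]
 [0.5602 0.2202 0.1563]
 [0.559  0.2164 0.1636]
 [0.5591 0.2127 0.1632]
 [0.5598 0.2091 0.1595]
 [0.5562 0.2164 0.1583]
 [0.5564 0.2128 0.1572]
 [0.5591 0.2092 0.1417]]Traceback (most recent call last):
  File "unit.py", line 17, in <module>
    p=w&(H>12)&(H<28)&(S>150)&(V>110)&(z>.008); n,l,s,ce=cv2.connectedComponentsWithStats(p.astype(np.uint8)); i=1+s[1:,4].argmax()
                                                                                                                   ~~~~~~~~~~~~~~^^
ValueError: attempt to get argmax of an empty sequence
```

```bash
sed -i 's/(H>12)&(H<28)&(S>150)&(V>110)&(z>.008)/(H>8)\&(H<30)\&(S>110)\&(V>110)\&(z>.01)/' unit.py; python3 unit.py | grep F; python3 - <<'E'
from h import *
np.set_printoptions(precision=4,suppress=True)
c=dict(np.load('top.npz')); P=cloud(c); z=P[...,2]
print(ray(c,365,186,.14))
for u0,v0 in((221,240),(259,235),(304,226)):
    for a in (12,17,20): 
        print(c["pixels"][v0-a,u0-8:u0+9:2].tolist())
# crank disc
m=(z>.12)&(z<.15)&(P[...,0]>.53)&(P[...,0]<.66)&(P[...,1]>-.29)&(P[...,1]<-.17)
q=P[m]; print(len(q),np.median(q,0),q.min(0),q.max(0))
E
```

```text
F [0.3909 0.3298] ((0.39086881279945374, 0.329815536737442), (0.05843408405780792, 0.033466633409261703), 27.10308837890625) plug [0.4379 0.3534] yaw 26.69912861316767 0.05266076006877384
F [0.4081 0.1833] ((0.4086008369922638, 0.18400569260120392), (0.03359031677246094, 0.06124022603034973), 76.30941009521484) plug [0.4579 0.1705] yaw -14.41184049091521 0.05143734285255821
F [0.4397 0.0041] ((0.4404308497905731, 0.0044995881617069244), (0.03361892327666283, 0.05978741496801376), 84.40296173095703) plug [0.4914 0.0014] yaw -2.9614558976216037 0.051803270152662624
[ 0.6022 -0.2158  0.14  ]
[[169, 148, 109], [203, 175, 110], [183, 161, 117], [171, 159, 132], [167, 157, 131], [180, 170, 142], [193, 182, 157], [196, 186, 160], [189, 178, 151]]
[[156, 140, 117], [156, 140, 114], [169, 155, 130], [184, 173, 146], [192, 183, 158], [194, 184, 160], [189, 179, 153], [191, 181, 156], [188, 178, 153]]
[[172, 161, 136], [179, 168, 142], [184, 173, 148], [185, 175, 149], [191, 181, 155], [194, 184, 159], [194, 183, 157], [190, 181, 156], [189, 179, 155]]
[[180, 169, 142], [184, 173, 146], [182, 1
[... 263 characters left out ...]
]]
[[166, 155, 131], [182, 171, 147], [172, 162, 137], [174, 164, 139], [178, 167, 141], [173, 162, 135], [170, 159, 131], [173, 161, 133], [176, 165, 137]]
[[154, 144, 122], [157, 145, 117], [174, 160, 128], [169, 148, 106], [204, 176, 110], [190, 165, 117], [179, 163, 130], [176, 160, 129], [178, 162, 132]]
[[174, 164, 138], [175, 166, 139], [173, 162, 136], [185, 172, 144], [172, 153, 124], [165, 144, 115], [171, 158, 127], [167, 156, 128], [162, 153, 127]]
[[162, 153, 128], [172, 163, 136], [182, 169, 141], [181, 165, 134], [169, 151, 120], [166, 152, 122], [162, 153, 125], [160, 152, 127], [154, 145, 122]]
186 [ 0.5932 -0.2226  0.1313] [ 0.5304 -0.2428  0.1202] [ 0.6596 -0.2039  0.1487]
```

Emit:
carry_out(
  motion="0 0 0.015 0 0 0 80; 0 0 0.015 0 0 0 80; 0 0 0.015 0 0 0 80; 0.0325 0.0315 0 0 0 -1.23 80; 0.0325 0.0315 0 0 0 -1.23 80; 0.0325 0.0315 0 0 0 -1.23 80; 0.0325 0.0315 0 0 0 -1.23 80; 0.0325 0.0315 0 0 0 -1.23 80; 0.0325 0.0315 0 0 0 -1.23 80; 0.0325 0.0315 0 0 0 -1.23 80; 0.0325 0.0315 0 0 0 -1.23 80; 0.0325 0.0315 0 0 0 -1.23 80; 0.0325 0.0315 0 0 0 -1.23 80; 0.0325 0.0315 0 0 0 -1.23 80; 0.0325 0.0315 0 0 0 -1.23 80; 0.0325 0.0315 0 0 0 -1.23 80; 0.0325 0.0315 0 0 0 -1.23 80; 0 0 0 0 0 0 80; 0 0 0 0 0 0 80; 0 0 0 0 0 0 80",
  grip_force=20,
)

```text
time_s: 1.77
ee_pos: [0.5966, -0.1146, 0.25]
eef_rot: [-3.142, 0.001, 0.03]
force: [0.2, -0.9, 0.4]
grip_width: 0.0645
grip_force: 0.0
```

Emit:
carry_out(
  motion="0.018 0.018 0 0 0 0 80; 0.018 0.018 0 0 0 0 80; 0 0 -0.03 0 0 0 80; 0 0 -0.03 0 0 0 80; 0 0 -0.03 0 0 0 80; 0 0 -0.02 0 0 0 80; 0 0 0 0 0 0 80; 0 0 0 0 0 0 80",
)

```text
time_s: 2.43
ee_pos: [0.6324, -0.0795, 0.1408]
eef_rot: [-3.141, 0.001, 0.028]
force: [1.2, -0.3, 0.6]
grip_width: 0.0646
grip_force: 0.0
```

```bash
python3 - <<'E'
from h import *
c=cam('top'); im=c["pixels"][...,::-1]; s=cam('scene')
a=cv2.resize(im[140:260,200:400],None,fx=4,fy=4,interpolation=cv2.INTER_CUBIC)
p=proj(s,[.63,-.03,.12]).astype(int); print(p)
b=cv2.resize(s["pixels"][p[1]-35:p[1]+40,p[0]-100:p[0]+100,::-1],(800,300),interpolation=cv2.INTER_CUBIC)
cv2.imwrite('pics/c2.png',b); print(ctrl.get_obs()['ee_pos'])
E
```

```text
[283 165]
[ 0.63347257 -0.07924209  0.1426901 ]
```

View pics/c2.png

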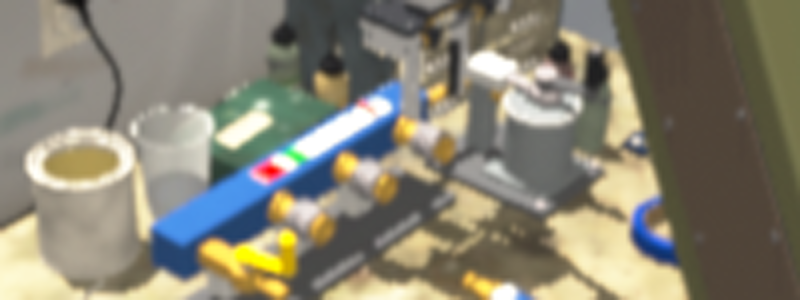

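The picture shows the open fingers above and astride the right sleeve (sleeve at about (430,140) in the crop). Going down, closing and pulling.

Emit:
carry_out(
  motion="0 0 -0.02 0 0 0 80; 0 0 -0.02 0 0 0 80; 0 0 -0.02 0 0 0 80; 0 0 0 0 0 0 80; 0 0 0 0 0 0 255; 0 0 0 0 0 0 255; 0 0 0 0 0 0 255; 0 0 0 0 0 0 255; 0 0 0 0 0 0 255; 0 0 0 0 0 0 255",
  grip_force=20,
)

```text
time_s: 3.37
ee_pos: [0.6335, -0.0778, 0.0816]
eef_rot: [-3.141, -0.002, 0.03]
force: [-0.0, 4.6, 5.4]
grip_width: 0.0357
grip_force: 20.0
```

Emit:
carry_out(
  motion="0.003 0.0001 0 0 0 0 255; 0.003 0.0001 0 0 0 0 255; 0.003 0.0001 0 0 0 0 255; 0.003 0.0001 0 0 0 0 255; 0.001 0 0 0 0 0 255; 0 0 0 0 0 0 255; 0 0 0 0 0 0 255",
)

```text
time_s: 3.95
ee_pos: [0.6463, -0.0774, 0.0816]
eef_rot: [-3.141, -0.001, 0.03]
force: [-3.4, 4.1, 8.3]
grip_width: 0.0361
grip_force: 20.0
```

Emit:
carry_out(
  motion="0.001 0 0 0 0 0 255; 0.001 0 0 0 0 0 255; 0 0 0 0 0 0 255; 0 0 0 0 0 0 255",
)

```text
time_s: 4.28
ee_pos: [0.6476, -0.0774, 0.0816]
eef_rot: [-3.141, 0.001, 0.03]
force: [-8.6, 5.6, 9.8]
grip_width: 0.0363
grip_force: 20.0
```

Emit:
carry_out(
  motion="0 0 0 0 0 0 80; 0 0 0 0 0 0 80; 0 0 0 0 0 0 80; 0 0 0 0 0 0 80; 0 0 0.02 0 0 0 80; 0 0 0.02 0 0 0 80; 0 0 0.02 0 0 0 80; -0.006 0.033 0 0 0 0 80; -0.006 0.034 0 0 0 0 80; -0.007 0.034 0 0 0 0 80; 0 0 0 0 0 0 80; 0 0 0 0 0 0 80",
)

```text
time_s: 5.28
ee_pos: [0.6288, 0.0244, 0.1406]
eef_rot: [3.142, -0.0, 0.032]
force: [-0.4, 0.5, 0.5]
grip_width: 0.0645
grip_force: 0.0
```

```bash
python3 - <<'E'
from h import *
print(ctrl.get_obs()['ee_pos'])
c=cam('scene'); p=proj(c,[.63,-.03,.1]).astype(int)
b=cv2.resize(c["pixels"][p[1]-35:p[1]+40,p[0]-80:p[0]+70,::-1],(800,400),interpolation=cv2.INTER_CUBIC); cv2.imwrite('pics/c3.png',b)
E
```

```text
[0.62883618 0.02444726 0.14057192]
```

View pics/c3.png

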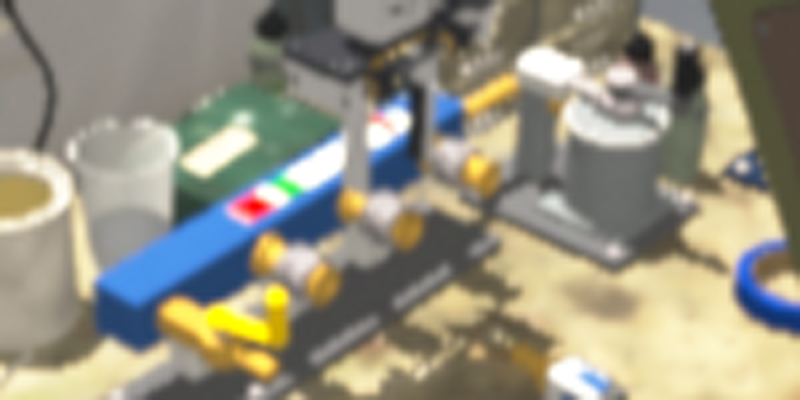

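The right sleeve, at (460,160), shows more brass in front, so it has been pulled back and caught. The same for mid, with the fingers at (355–420,150).

Emit:
carry_out(
  motion="0 -0.001 -0.02 0 0 0 80; 0 0 -0.02 0 0 0 80; 0 0 -0.02 0 0 0 80; 0 0 0 0 0 0 80; 0 0 0 0 0 0 255; 0 0 0 0 0 0 255; 0 0 0 0 0 0 255; 0 0 0 0 0 0 255; 0 0 0 0 0 0 255; 0.003 0.0001 0 0 0 0 255; 0.003 0.0001 0 0 0 0 255; 0.003 0.0001 0 0 0 0 255; 0.003 0.0001 0 0 0 0 255; 0.001 0 0 0 0 0 255; 0.001 0 0 0 0 0 255; 0.001 0 0 0 0 0 255; 0 0 0 0 0 0 255; 0 0 0 0 0 0 255",
)

```text
time_s: 6.83
ee_pos: [0.6435, 0.0226, 0.0813]
eef_rot: [-3.142, 0.002, 0.03]
force: [-10.4, 0.0, 10.7]
grip_width: 0.0364
grip_force: 20.0
```

Emit:
carry_out(
  motion="0 0 0 0 0 0 80; 0 0 0 0 0 0 80; 0 0 0 0 0 0 80; 0 0 0 0 0 0 80; 0 0 0.02 0 0 0 80; 0 0 0.02 0 0 0 80; 0 0 0.02 0 0 0 80; -0.006 0.033 0 0 0 0 80; -0.006 0.034 0 0 0 0 80; -0.007 0.034 0 0 0 0 80; 0 0 0 0 0 0 80; 0 0 0 0 0 0 80",
)

```text
time_s: 7.83
ee_pos: [0.6247, 0.1248, 0.1404]
eef_rot: [3.141, 0.0, 0.032]
force: [0.6, 0.0, -0.3]
grip_width: 0.064
grip_force: 0.0
```

Emit:
carry_out(
  motion="0 -0.002 -0.02 0 0 0 80; 0 0 -0.02 0 0 0 80; 0 0 -0.02 0 0 0 80; 0 0 0 0 0 0 80; 0 0 0 0 0 0 255; 0 0 0 0 0 0 255; 0 0 0 0 0 0 255; 0 0 0 0 0 0 255; 0 0 0 0 0 0 255; 0.003 0.0001 0 0 0 0 255; 0.003 0.0001 0 0 0 0 255; 0.003 0.0001 0 0 0 0 255; 0.003 0.0001 0 0 0 0 255; 0.001 0 0 0 0 0 255; 0.001 0 0 0 0 0 255; 0.001 0 0 0 0 0 255; 0 0 0 0 0 0 255; 0 0 0 0 0 0 255",
)

```text
time_s: 9.33
ee_pos: [0.6396, 0.1225, 0.0814]
eef_rot: [-3.141, 0.001, 0.03]
force: [-9.8, 4.8, 10.6]
grip_width: 0.0363
grip_force: 20.0
```

Emit:
carry_out(
  motion="0 0 0 0 0 0 80; 0 0 0 0 0 0 80; 0 0 0 0 0 0 80; 0 0 0 0 0 0 80; 0 0 0.025 0 0 0 80; 0 0 0.03 0 0 0 80; 0 0 0.035 0 0 0 80; 0 0 0.03 0 0 0 80; -0.025 0.03 0 0 0 0 80; -0.025 0.03 0 0 0 0 80; -0.025 0.03 0 0 0 0 80; 0 0 0 0 0 0 80; 0 0 0 0 0 0 80",
)

```text
time_s: 10.42
ee_pos: [0.5643, 0.213, 0.2009]
eef_rot: [3.142, -0.001, 0.032]
force: [0.9, 0.0, -0.9]
grip_width: 0.0643
grip_force: 0.0
```

```bash
python3 - <<'E'
from h import *
print(ctrl.get_obs()['ee_pos'])
c=cam('scene'); p=proj(c,[.6,.13,.1]).astype(int)
a=c["pixels"][p[1]-40:p[1]+35,p[0]-60:p[0]+90,::-1]
c=cam('top'); b=c["pixels"][145:220,220:370,::-1]
cv2.imwrite('pics/c4.png',cv2.resize(np.vstack([a,b]),(600,600),interpolation=cv2.INTER_CUBIC))
E
```

```text
[0.56431781 0.21301472 0.20086498]
```

View pics/c4.png

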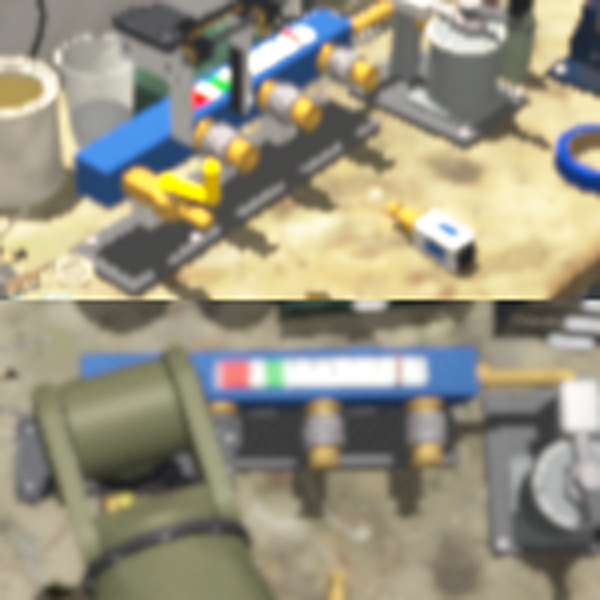

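All three sleeves show brass in front, so all are back. The fingers are above the yellow post at (210,180) in the upper half.

Emit:
carry_out(
  motion="0 0 -0.025 0 0 0 80; 0 0 -0.025 0 0 0 80; 0 0 -0.026 0 0 0 80; 0 0 0 0 0 0 80; 0 0 0 0 0 0 255; 0 0 0 0 0 0 255; 0 0 0 0 0 0 255; 0 0 0 0 0 0 255; 0 0 0 0 0 0 255; 0 0 0 0 0 0 255; 0 0 0 0 0 0 255",
  grip_force=10,
)

```text
time_s: 11.43
ee_pos: [0.5651, 0.212, 0.1249]
eef_rot: [-3.141, -0.001, 0.029]
force: [0.2, 3.2, 2.0]
grip_width: 0.021
grip_force: 3.3
```

Emit:
carry_out(
  motion="0.0021 -0.008 0 0 0 0 255; 0.0033 -0.0071 0 0 0 0 255; 0.0045 -0.0064 0 0 0 0 255; 0.0056 -0.0056 0 0 0 0 255; 0 0 0 0 0 0 255",
)

```text
time_s: 11.85
ee_pos: [0.5819, 0.1859, 0.125]
eef_rot: [-3.138, -0.003, 0.029]
force: [8.0, 9.3, -1.4]
grip_width: 0.0156
grip_force: 14.0
```

Emit:
carry_out(
  motion="0.0076 -0.003 0 0 0 0 255; 0.0076 -0.002 0 0 0 0 255; 0.0076 -0.0015 0 0 0 0 255; 0.0062 -0.0005 0 0 0 0 255; 0 0 0 0 0 0 255",
)

```text
time_s: 12.27
ee_pos: [0.6083, 0.1809, 0.1249]
eef_rot: [-3.137, 0.003, 0.031]
force: [-12.7, 19.4, 8.1]
grip_width: 0.0162
grip_force: 14.1
```

Emit:
carry_out(
  motion="0.0035 0 0 0 0 0 255; 0 0 0 0 0 0 255; 0 0 0 0 0 0 255",
)

```text
time_s: 12.52
ee_pos: [0.611, 0.1812, 0.1249]
eef_rot: [-3.137, 0.004, 0.031]
force: [-16.3, 19.2, 7.8]
grip_width: 0.0158
grip_force: 14.2
```

Emit:
carry_out(
  motion="0.001 0.002 0 0 0 0 255; 0.002 0.002 0 0 0 0 255; 0 0 0 0 0 0 255; 0 0 0 0 0 0 255",
)

```text
time_s: 12.85
ee_pos: [0.6136, 0.1817, 0.1248]
eef_rot: [3.141, 0.006, 0.03]
force: [-22.9, -2.5, 12.9]
grip_width: 0.0157
grip_force: 17.3
```

Emit:
carry_out(
  motion="0.0015 0 0 0 0 0 255; 0 0 0 0 0 0 255; 0 0 0 0 0 0 255",
)

```text
time_s: 13.1
ee_pos: [0.615, 0.1817, 0.1248]
eef_rot: [3.141, 0.007, 0.03]
force: [-22.7, -2.6, 13.6]
grip_width: 0.0156
grip_force: 17.5
```

Emit:
carry_out(
  motion="0 0 0 0 0 0 60; 0 0 0 0 0 0 60; 0 0 0 0 0 0 60; 0 0 0.03 0 0 0 60; 0 0 0.03 0 0 0 60; 0 0 0 0 0 0 60; -0.032 0.0212 0 0 0 3.6 60; -0.032 0.0212 0 0 0 3.6 60; -0.032 0.0212 0 0 0 3.6 60; -0.032 0.0212 0 0 0 3.6 60; -0.032 0.0212 0 0 0 3.6 60; -0.032 0.0212 0 0 0 3.6 60; -0.031 0.0208 0 0 0 3.6 60; 0 0 0 0 0 0 60; 0 0 0 0 0 0 60",
  grip_force=40,
)

```text
time_s: 14.35
ee_pos: [0.3934, 0.3308, 0.1846]
eef_rot: [-3.141, -0.001, 0.472]
force: [-0.1, -1.2, -0.2]
grip_width: 0.0719
grip_force: 0.0
```

```bash
python3 - <<'E'
from h import *
o=ctrl.get_obs(); print(o['ee_pos'],o['eef_rot'])
c=cam('scene'); p=proj(c,[.6,.13,.1]).astype(int)
a=c["pixels"][p[1]-40:p[1]+35,p[0]-60:p[0]+90,::-1]
c=cam('top'); b=c["pixels"][150:260,200:350,::-1]
cv2.imwrite('pics/c5.png',cv2.resize(np.vstack([a,b]),None,fx=3.2,fy=3.2,interpolation=cv2.INTER_CUBIC))
E
python3 unit.py | grep F; python3 tall.py | grep -A40 valve
```

```text
[0.39344084 0.3307722  0.18463294] [-3.14128801e+00 -6.39903293e-04  4.71820709e-01]
valve 15 [[0.6127 0.1837 0.1606]
 [0.6116 0.18   0.1663]
 [0.6137 0.1762 0.1564]
 [0.6089 0.1874 0.1605]
 [0.609  0.1837 0.1605]
 [0.6076 0.18   0.1672]
 [0.6102 0.1761 0.1548]
 [0.605  0.1873 0.1612]
 [0.6039 0.1837 0.1666]
 [0.6053 0.1799 0.1599]
 [0.6055 0.1762 0.1594]
 [0.6049 0.1872 0.1429]
 [0.6018 0.1836 0.1582]
 [0.6024 0.1798 0.1557]
 [0.6033 0.176  0.1517]]Traceback (most recent call last):
  File "unit.py", line 17, in <module>
    p=w&(H>8)&(H<30)&(S>110)&(V>110)&(z>.01); n,l,s,ce=cv2.connectedComponentsWithStats(p.astype(np.uint8)); i=1+s[1:,4].argmax()
                                                                                                                 ~~~~~~~~~~~~~~^^
ValueError: attempt to get argmax of an empty sequence
```

View pics/c5.png

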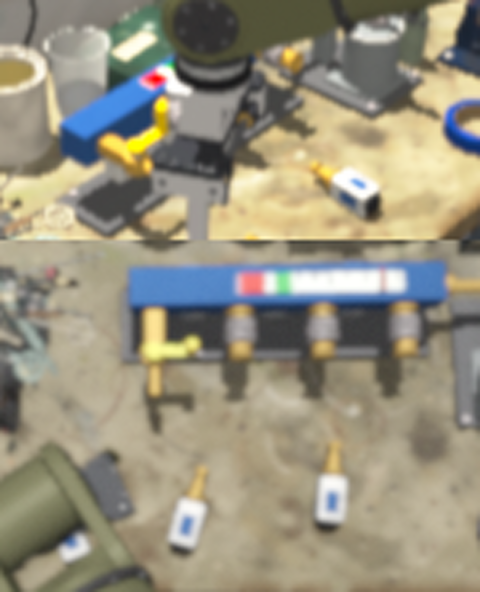

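The valve handle is now square to the stub: post at (193,343), knuckle at (150,350). B at (187,525) and C at (332,500) have not moved. Filter A is under the hand, so I grasp it.

Emit:
carry_out(
  motion="-0.001 0 -0.035 0 0 0 60; 0 0 -0.035 0 0 0 60; 0 0 -0.035 0 0 0 60; 0 0 -0.035 0 0 0 60; 0 0 -0.025 0 0 0 60; 0 0 -0.0155 0 0 0 60; 0 0 0 0 0 0 60; 0 0 0 0 0 0 60; 0 0 0 0 0 0 255; 0 0 0 0 0 0 255; 0 0 0 0 0 0 255; 0 0 0 0 0 0 255; 0 0 0 0 0 0 255; 0 0 0 0 0 0 255",
  grip_force=40,
)

```text
time_s: 15.62
ee_pos: [0.3935, 0.3298, 0.0041]
eef_rot: [-3.141, -0.0, 0.469]
force: [-1.2, 1.7, 0.8]
grip_width: 0.0353
grip_force: 0.7
```

Emit:
carry_out(
  motion="0 0 0 0 0 0 255; 0 0 0 0 0 0 255; 0 0 0 0 0 0 255; 0 0 0.02 0 0 0 255; 0 0 0.035 0 0 0 255; 0 0 0.035 0 0 0 255; 0 0 0.03 0 0 0 255; 0.0156 -0.0262 0 0 0 -3.15 255; 0.0156 -0.0262 0 0 0 -3.15 255; 0.0156 -0.0262 0 0 0 -3.15 255; 0.0156 -0.0262 0 0 0 -3.15 255; 0.0156 -0.0262 0 0 0 -3.15 255; 0.0156 -0.0262 0 0 0 -3.15 255; 0.0156 -0.0262 0 0 0 -3.15 255; 0.0156 -0.0262 0 0 0 -3.15 255; 0 0 0 0 0 0 255; 0 0 0 0 0 0 255",
)

```text
time_s: 17.03
ee_pos: [0.5184, 0.119, 0.1234]
eef_rot: [3.141, 0.001, 0.027]
force: [0.0, 0.7, -0.6]
grip_width: 0.0338
grip_force: 39.9
```

```bash
python3 - <<'E'
from h import *
np.set_printoptions(precision=4,suppress=True)
o=ctrl.get_obs(); print(o['ee_pos'],o['eef_rot'],o['grip_width'])
c=cam('scene'); p=proj(c,[.58,.12,.1]).astype(int)
a=c["pixels"][p[1]-40:p[1]+40,p[0]-60:p[0]+60,::-1]
c=cam('top'); b=c["pixels"][160:240,220:340,::-1]
cv2.imwrite('pics/c6.png',cv2.resize(np.hstack([a,b]),(780,260),interpolation=cv2.INTER_CUBIC))
E
```

```text
[0.5184 0.119  0.1234] [3.1414 0.0009 0.0272] 0.03384500209263324
```

View pics/c6.png

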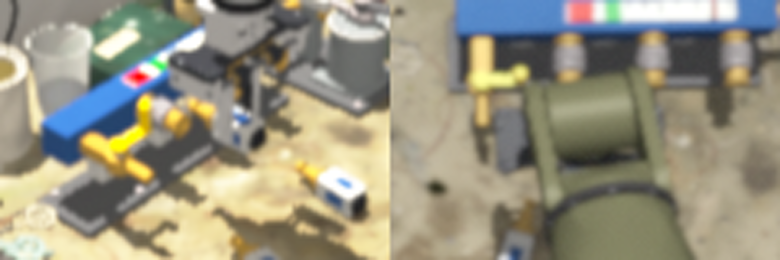

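Filter A is held, with its plug pointing at the left coupler mouth (left panel at about (195,110)). Lowering to axis height and advancing.

Emit:
carry_out(
  motion="0 0.001 -0.018 0 0 0 255; 0 0 -0.0183 0 0 0 255; 0 0 0 0 0 0 255; 0.005 0.0001 0 0 0 0 255; 0.005 0.0002 0 0 0 0 255; 0.005 0.0001 0 0 0 0 255; 0.005 0.0002 0 0 0 0 255; 0 0 0 0 0 0 255",
)

```text
time_s: 17.8
ee_pos: [0.5393, 0.1214, 0.088]
eef_rot: [3.141, -0.001, 0.029]
force: [3.0, -3.1, -4.4]
grip_width: 0.0335
grip_force: 40.0
```

Emit:
carry_out(
  motion="0.004 0.0001 0 0 0 0 255; 0.004 0.0001 0 0 0 0 255; 0.004 0.0001 0 0 0 0 255; 0 0 0 0 0 0 255",
)

```text
time_s: 18.13
ee_pos: [0.5509, 0.1219, 0.0877]
eef_rot: [3.141, 0.0, 0.029]
force: [0.7, -3.9, -3.2]
grip_width: 0.0339
grip_force: 40.0
```

Emit:
carry_out(
  motion="0.003 -0.0004 -0.0004 0 0 0 255; 0.003 0 0 0 0 0 255; 0.003 0.0001 0 0 0 0 255; 0 0 0 0 0 0 255",
)

```text
time_s: 18.47
ee_pos: [0.5593, 0.1217, 0.0872]
eef_rot: [3.141, 0.001, 0.029]
force: [-3.7, -3.2, -2.6]
grip_width: 0.0335
grip_force: 39.9
```

Emit:
carry_out(
  motion="0.002 0.0001 0 0 0 0 255; 0.002 0 0 0 0 0 255; 0 0 0 0 0 0 255",
)

```text
time_s: 18.72
ee_pos: [0.5629, 0.1218, 0.0872]
eef_rot: [3.141, 0.002, 0.029]
force: [-6.5, -3.7, -0.8]
grip_width: 0.0337
grip_force: 39.9
```

Emit:
carry_out(
  motion="0.0015 0 0 0 0 0 255; 0.0015 0 0 0 0 0 255; 0 0 0 0 0 0 255",
)

```text
time_s: 18.97
ee_pos: [0.5658, 0.1218, 0.0871]
eef_rot: [3.141, 0.002, 0.029]
force: [-6.3, -3.5, -1.4]
grip_width: 0.0338
grip_force: 39.9
```

Emit:
carry_out(
  motion="0.001 0 0 0 0 0 255; 0 0 0 0 0 0 255; 0 0 0 0 0 0 255",
)

```text
time_s: 19.22
ee_pos: [0.566, 0.1218, 0.0871]
eef_rot: [3.141, 0.004, 0.03]
force: [-12.9, -3.7, 4.0]
grip_width: 0.0338
grip_force: 39.9
```

Emit:
carry_out(
  motion="0.001 0 0 0 0 0 255; 0.001 0 0 0 0 0 255; 0 0 0 0 0 0 255; 0 0 0 0 0 0 255",
)

```text
time_s: 19.55
ee_pos: [0.5665, 0.1217, 0.087]
eef_rot: [3.141, 0.008, 0.03]
force: [-26.0, -6.0, 9.8]
grip_width: 0.0338
grip_force: 40.0
```

```bash
python3 - <<'E'
from h import *
c=cam('scene'); p=proj(c,[.6,.12,.1]).astype(int); np.set_printoptions(precision=4,suppress=True)
a=c["pixels"][p[1]-25:p[1]+25,p[0]-35:p[0]+35,::-1]; print(ctrl.get_obs()['force'])
cv2.imwrite('pics/c7.png',cv2.resize(a,(560,400),interpolation=cv2.INTER_CUBIC))
E
```

```text
[-26.0743  -6.0847   9.886 ]
```

View pics/c7.png

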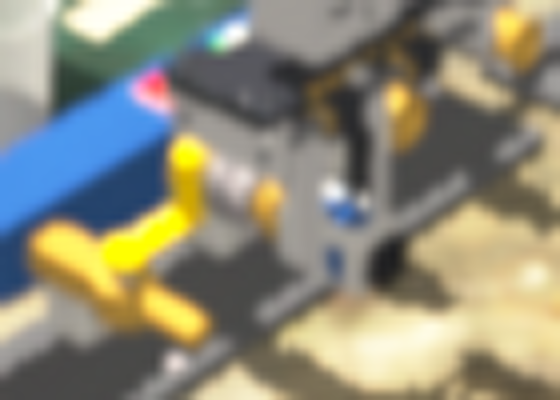

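Emit:
carry_out(
  motion="-0.002 0 0 0 0 0 255; -0.002 0 0 0 0 0 255; -0.001 0 0 0 0 0 255; 0 0 0 0 0 0 255",
)

```text
time_s: 19.93
ee_pos: [0.5655, 0.1216, 0.0873]
eef_rot: [3.141, -0.003, 0.029]
force: [8.6, -3.9, -8.8]
grip_width: 0.0336
grip_force: 40.0
```

Emit:
carry_out(
  motion="0.001 0 0 0 0 0 60; 0 0 0 0 0 0 60; 0 0 0 0 0 0 60; 0 0 0 0 0 0 60; 0 0 0.03 0 0 0 60; 0 0 0.035 0 0 0 60; 0 0 0.035 0 0 0 60; -0.026 0.0103 0 0 0 -2.6 60; -0.026 0.0103 0 0 0 -2.6 60; -0.026 0.0103 0 0 0 -2.6 60; -0.026 0.0103 0 0 0 -2.6 60; -0.026 0.0103 0 0 0 -2.6 60; -0.026 0.0103 0 0 0 -2.7 60; 0 0 0 0 0 0 60; 0 0 0 0 0 0 60",
)

```text
time_s: 21.18
ee_pos: [0.4089, 0.1842, 0.1879]
eef_rot: [-3.141, -0.001, -0.243]
force: [0.4, -0.4, -0.5]
grip_width: 0.0722
grip_force: 0.0
```

```bash
python3 - <<'E'
from h import *
np.set_printoptions(precision=4,suppress=True)
o=ctrl.get_obs(); print(o['ee_pos'],o['eef_rot'])
c=cam('scene'); p=proj(c,[.53,.12,.1]).astype(int)
a=c["pixels"][p[1]-50:p[1]+40,p[0]-50:p[0]+70,::-1]
c=cam('top'); b=c["pixels"][160:250,220:340,::-1]
P=cloud(c); z=P[...,2]
cv2.imwrite('pics/c8.png',cv2.resize(np.hstack([a,b]),(800,300),interpolation=cv2.INTER_CUBIC))
hsv=cv2.cvtColor(c["pixels"],cv2.COLOR_RGB2HSV); S=hsv[...,1]
for n,y0,y1 in(('L',.09,.16),('M',-.01,.06),('R',-.11,-.04)):
    g=(z>.1)&(P[...,0]>.6)&(P[...,0]<.662)&(P[...,1]>y0)&(P[...,1]<y1)&(S<70); q=P[g]; print(n,len(q),q[:,0].min() if len(q) else '',q[:,0].max() if len(q) else '')
E
```

```text
[0.4089 0.1842 0.1879] [-3.1407 -0.0012 -0.2427]
L 72 0.6114609915806103 0.640738033270787
M 76 0.6246231251582747 0.6582824300311647
R 78 0.6277709714080166 0.6616664384881363
```

View pics/c8.png

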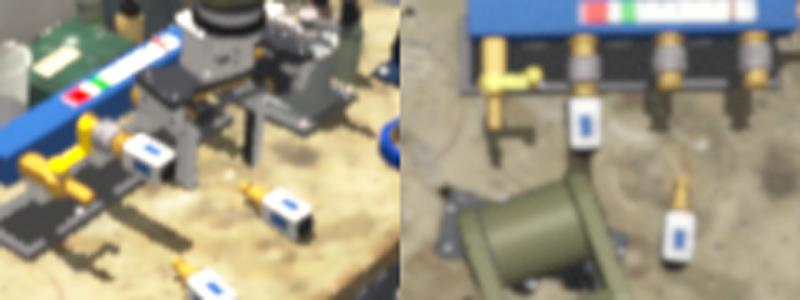

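Filter A is coupled and the left sleeve is home (0.611–0.641, as at the start). I check B's position with the scene camera before descending.

```bash
cat > filt.py <<'E'
from h import *
np.set_printoptions(precision=4,suppress=True)
c=cam('scene'); P=cloud(c); z=P[...,2]
hsv=cv2.cvtColor(c["pixels"],cv2.COLOR_RGB2HSV); H,S,V=[hsv[...,i].astype(int) for i in range(3)]
m=(z>.027)&(z<.045)&(P[...,0]>.25)&(P[...,0]<.56)&(P[...,1]>-.1)&(P[...,1]<.42)
k=m.astype(np.uint8); n,l,s,ce=cv2.connectedComponentsWithStats(k)
for i in range(1,n):
    if s[i,4]>40:
        B=P[l==i][:,:2]; r=cv2.minAreaRect(B.astype(np.float32)); print(ce[i],s[i,4],r)
E
python3 filt.py; python3 -c "
from h import *
c=dict(np.load('scene.npz')); print(proj(c,[.4095,.1835,.034]),proj(c,[.441,.0045,.034]))"
```

```text
[312.6778 205.5   ] 90 ((0.44219815731048584, 0.006570516154170036), (0.03646319359540939, 0.08301139622926712), 82.09869384765625)
[290.3  230.75] 120 ((0.4056781530380249, 0.18583519756793976), (0.038342248648405075, 0.07728412747383118), 77.04727935791016)
[289.94870514 229.05178367] [312.44364471 204.22316197]
```

Emit:
carry_out(
  motion="0 0 -0.035 0 0 0 60; 0 0 -0.035 0 0 0 60; 0 0 -0.035 0 0 0 60; 0 0 -0.035 0 0 0 60; 0 0 -0.028 0 0 0 60; 0 0 -0.016 0 0 0 60; 0 0 0 0 0 0 60; 0 0 0 0 0 0 60; 0 0 0 0 0 0 255; 0 0 0 0 0 0 255; 0 0 0 0 0 0 255; 0 0 0 0 0 0 255; 0 0 0 0 0 0 255; 0 0 0 0 0 0 255; 0 0 0 0 0 0 255; 0 0 0 0 0 0 255; 0 0 0 0 0 0 255",
)

```text
time_s: 22.75
ee_pos: [0.4094, 0.1837, 0.0033]
eef_rot: [-3.141, -0.0, -0.245]
force: [0.0, -0.2, 1.6]
grip_width: 0.0337
grip_force: 39.9
```

Emit:
carry_out(
  motion="0 0 0.025 0 0 0 255; 0 0 0.035 0 0 0 255; 0 0 0.035 0 0 0 255; 0 0 0.03 0 0 0 255; 0.0143 -0.0204 0 0 0 1.96 255; 0.0143 -0.0204 0 0 0 1.96 255; 0.0143 -0.0204 0 0 0 1.96 255; 0.0143 -0.0204 0 0 0 1.96 255; 0.0143 -0.0204 0 0 0 1.96 255; 0.0143 -0.0204 0 0 0 1.96 255; 0.0143 -0.0204 0 0 0 1.96 255; 0.0143 -0.0204 0 0 0 1.96 255; 0 0 0 0 0 0 255; 0 0 -0.02 0 0 0 255; 0 0 -0.0195 0 0 0 255; 0 0 0 0 0 0 255; 0 0 0 0 0 0 255",
)

```text
time_s: 24.17
ee_pos: [0.523, 0.0207, 0.0883]
eef_rot: [-3.141, 0.002, 0.029]
force: [-0.0, 0.3, -2.1]
grip_width: 0.0338
grip_force: 39.9
```

Emit:
carry_out(
  motion="0 0 -0.0015 0 0 0 255; 0.005 0.0001 0 0 0 0 255; 0.005 0.0002 0 0 0 0 255; 0.005 0.0001 0 0 0 0 255; 0.005 0.0002 0 0 0 0 255; 0.004 0.0001 0 0 0 0 255; 0 0 0 0 0 0 255",
)

```text
time_s: 24.75
ee_pos: [0.5485, 0.0211, 0.0873]
eef_rot: [3.142, -0.001, 0.029]
force: [0.3, -0.4, -1.6]
grip_width: 0.0336
grip_force: 39.9
```

Emit:
carry_out(
  motion="0.004 0.0001 0 0 0 0 255; 0.004 0.0001 0 0 0 0 255; 0.003 0.0001 0 0 0 0 255; 0 0 0 0 0 0 255",
)

```text
time_s: 25.08
ee_pos: [0.5588, 0.0215, 0.087]
eef_rot: [-3.141, 0.001, 0.029]
force: [0.7, 0.4, -7.9]
grip_width: 0.0338
grip_force: 39.9
```

Emit:
carry_out(
  motion="0.003 0 -0.0008 0 0 0 255; 0.003 0 0 0 0 0 255; 0.002 0 0 0 0 0 255; 0 0 0 0 0 0 255",
)

```text
time_s: 25.42
ee_pos: [0.5668, 0.0216, 0.0864]
eef_rot: [-3.141, 0.0, 0.029]
force: [4.0, 0.9, -2.9]
grip_width: 0.0339
grip_force: 39.9
```

Emit:
carry_out(
  motion="0.0015 0 0 0 0 0 255; 0.0015 0 0 0 0 0 255; 0 0 0 0 0 0 255",
)

```text
time_s: 25.67
ee_pos: [0.5683, 0.0214, 0.0863]
eef_rot: [3.142, 0.004, 0.029]
force: [-15.6, -1.0, 5.0]
grip_width: 0.0335
grip_force: 40.0
```

Emit:
carry_out(
  motion="0.0015 0 0 0 0 0 255; 0 0 0 0 0 0 255; 0 0 0 0 0 0 255",
)

```text
time_s: 25.92
ee_pos: [0.5687, 0.0212, 0.0862]
eef_rot: [3.141, 0.007, 0.029]
force: [-24.3, -1.6, 11.4]
grip_width: 0.0338
grip_force: 40.0
```

Emit:
carry_out(
  motion="-0.002 0 0 0 0 0 255; -0.002 0 0 0 0 0 255; 0 0 0 0 0 0 255; 0 0 0 0 0 0 255",
)

```text
time_s: 26.25
ee_pos: [0.5678, 0.0213, 0.0866]
eef_rot: [3.141, -0.002, 0.029]
force: [4.4, -0.6, -3.9]
grip_width: 0.0337
grip_force: 40.0
```

Emit:
carry_out(
  motion="0.001 0 0 0 0 0 60; 0 0 0 0 0 0 60; 0 0 0 0 0 0 60; 0 0 0 0 0 0 60; 0 0 0.03 0 0 0 60; 0 0 0.035 0 0 0 60; 0 0 0.035 0 0 0 60; -0.0255 -0.0033 0 0 0 -1.3 60; -0.0255 -0.0033 0 0 0 -1.3 60; -0.0255 -0.0033 0 0 0 -1.3 60; -0.0255 -0.0033 0 0 0 -1.3 60; -0.0255 -0.0033 0 0 0 -1.3 60; 0 0 0 0 0 0 60; 0 0 0 0 0 0 60",
)

```text
time_s: 27.42
ee_pos: [0.4405, 0.0049, 0.1871]
eef_rot: [-3.142, -0.001, -0.085]
force: [1.0, -0.2, 0.1]
grip_width: 0.0721
grip_force: 0.0
```

```bash
cat > sl.py <<'E'
from h import *
np.set_printoptions(precision=4,suppress=True)
o=ctrl.get_obs(); print(o['ee_pos'],o['eef_rot'])
c=cam('top'); P=cloud(c); z=P[...,2]
hsv=cv2.cvtColor(c["pixels"],cv2.COLOR_RGB2HSV); S=hsv[...,1]
for n,y0,y1 in(('L',.09,.16),('M',-.01,.06),('R',-.11,-.04)):
    g=(z>.1)&(z<.13)&(P[...,0]>.61)&(P[...,0]<.662)&(P[...,1]>y0)&(P[...,1]<y1)&(S<70); q=P[g]; print(n,len(q),q[:,0].min() if len(q) else '',q[:,0].max() if len(q) else '')
E
python3 sl.py; python3 filt.py
```

```text
[0.4405 0.0049 0.1871] [-3.1415 -0.0014 -0.0847]
L 73 0.6111364347000015 0.6396865173324133
M 80 0.6142722782748997 0.6440962982208349
R 78 0.6273009853181543 0.6575436000169562
[312.5579 205.5158] 95 ((0.44322407245635986, 0.006101597100496292), (0.03673094883561134, 0.0818634033203125), 87.71820831298828)
```

L and M sleeves are home. C next.

Emit:
carry_out(
  motion="0.001 0 -0.035 0 0 0 60; 0 0 -0.035 0 0 0 60; 0 0 -0.035 0 0 0 60; 0 0 -0.035 0 0 0 60; 0 0 -0.028 0 0 0 60; 0 0 -0.015 0 0 0 60; 0 0 0 0 0 0 60; 0 0 0 0 0 0 60; 0 0 0 0 0 0 255; 0 0 0 0 0 0 255; 0 0 0 0 0 0 255; 0 0 0 0 0 0 255; 0 0 0 0 0 0 255; 0 0 0 0 0 0 255; 0 0 0 0 0 0 255; 0 0 0 0 0 0 255; 0 0 0 0 0 0 255",
)

```text
time_s: 28.93
ee_pos: [0.4418, 0.0049, 0.0036]
eef_rot: [3.142, -0.0, -0.084]
force: [0.2, -0.9, 1.7]
grip_width: 0.0341
grip_force: 40.0
```

Emit:
carry_out(
  motion="0 0 0.025 0 0 0 255; 0 0 0.035 0 0 0 255; 0 0 0.035 0 0 0 255; 0 0 0.03 0 0 0 255; 0.017 -0.0169 0 0 0 1.3 255; 0.017 -0.0169 0 0 0 1.3 255; 0.017 -0.0169 0 0 0 1.3 255; 0.017 -0.0169 0 0 0 1.3 255; 0.017 -0.0169 0 0 0 1.3 255; 0 0 0 0 0 0 255; 0 0 -0.02 0 0 0 255; 0 0 -0.0205 0 0 0 255; 0 0 0 0 0 0 255; 0 0 0 0 0 0 255; 0 0 0 0 0 0 255",
)

```text
time_s: 30.18
ee_pos: [0.5269, -0.0794, 0.0889]
eef_rot: [3.141, -0.001, 0.029]
force: [0.6, -0.2, -2.1]
grip_width: 0.0339
grip_force: 40.0
```

Emit:
carry_out(
  motion="0 0 -0.0025 0 0 0 255; 0.005 0.0001 0 0 0 0 255; 0.005 0.0002 0 0 0 0 255; 0.005 0.0001 0 0 0 0 255; 0.005 0.0002 0 0 0 0 255; 0.004 0.0001 0 0 0 0 255; 0 0 0 0 0 0 255",
)

```text
time_s: 30.77
ee_pos: [0.5517, -0.079, 0.0857]
eef_rot: [3.141, -0.001, 0.029]
force: [1.9, -2.3, -0.6]
grip_width: 0.0334
grip_force: 40.0
```

Emit:
carry_out(
  motion="0.004 0.0001 0 0 0 0 255; 0.004 0.0001 0 0 0 0 255; 0.003 0.0001 0 0 0 0 255; 0 0 0 0 0 0 255",
)

```text
time_s: 31.1
ee_pos: [0.5618, -0.0789, 0.0857]
eef_rot: [3.141, 0.001, 0.029]
force: [-2.8, -4.3, 2.1]
grip_width: 0.0339
grip_force: 40.0
```

Emit:
carry_out(
  motion="0.003 -0.0003 0 0 0 0 255; 0.003 0 0 0 0 0 255; 0.002 0 0 0 0 0 255; 0 0 0 0 0 0 255",
)

```text
time_s: 31.43
ee_pos: [0.57, -0.0789, 0.0858]
eef_rot: [-3.142, -0.0, 0.029]
force: [3.0, -1.6, -1.9]
grip_width: 0.0341
grip_force: 40.0
```

Emit:
carry_out(
  motion="0.0015 0 0 0 0 0 255; 0.0015 0 0 0 0 0 255; 0 0 0 0 0 0 255",
)

```text
time_s: 31.68
ee_pos: [0.5716, -0.0789, 0.0855]
eef_rot: [-3.141, 0.003, 0.029]
force: [-14.2, -1.5, 8.1]
grip_width: 0.0336
grip_force: 40.0
```

Emit:
carry_out(
  motion="0.0015 0 0 0 0 0 255; 0 0 0 0 0 0 255; 0 0 0 0 0 0 255",
)

```text
time_s: 31.93
ee_pos: [0.5721, -0.0789, 0.0853]
eef_rot: [-3.141, 0.006, 0.029]
force: [-19.9, -1.7, 11.3]
grip_width: 0.0333
grip_force: 40.0
```

Emit:
carry_out(
  motion="-0.0025 0 0 0 0 0 255; 0 0 0 0 0 0 60; 0 0 0 0 0 0 60; 0 0 0 0 0 0 60; 0 0 0 0 0 0 60; 0 0 0.03 0 0 0 60; 0 0 0.035 0 0 0 60; 0 0 0.035 0 0 0 60; 0 0 0.035 0 0 0 60; -0.03 0 0 0 0 0 60; -0.03 0 0 0 0 0 60; -0.03 0 0 0 0 0 60; -0.03 0 0 0 0 0 60; 0 0 0 0 0 0 60; 0 0 0 0 0 0 60",
)

```text
time_s: 33.18
ee_pos: [0.4513, -0.0789, 0.2211]
eef_rot: [3.141, -0.001, 0.028]
force: [0.9, -0.5, 0.5]
grip_width: 0.072
grip_force: 0.0
```

```bash
python3 sl.py; python3 tall.py | head -3; python3 - <<'E'
from h import *
np.set_printoptions(precision=4,suppress=True)
c=dict(np.load('top.npz')); P=cloud(c); z=P[...,2]
hsv=cv2.cvtColor(c["pixels"],cv2.COLOR_RGB2HSV); H,S,V=[hsv[...,i].astype(int) for i in range(3)]
m=(((H<8)|(H>172))&(S>80)&(P[...,0]>.66)&(P[...,0]<.73)&(z>.1)); vv,uu=np.nonzero(m)
for u,v in zip(uu,vv): print(u,v,ray(c,u,v,.13)[:2],end=' ')
# disc circle: rim
im=c["pixels"][...,::-1]; cr=im[150:225,330:410]; cv2.imwrite('pics/c9.png',cv2.resize(cr,None,fx=7,fy=7,interpolation=cv2.INTER_CUBIC))
for u,v in[(364,191),(367,189)]: print(P[v,u])
E
```

```text
[ 0.4513 -0.0789  0.2211] [ 3.1413 -0.0014  0.0285]
L 70 0.6112708735527301 0.6393292877131703
M 79 0.6144775388527669 0.6440915674893986
R 77 0.6175390566622266 0.6510725268740283
knob 36 [ 0.5361 -0.2326  0.1844] [[ 0.5459 -0.2295  0.1825]
 [ 0.5452 -0.2318  0.1866]
 [ 0.5449 -0.2347  0.1887]
276 161 [0.6985 0.1188] 277 161 [0.6985 0.115 ] 278 161 [0.6986 0.1111] 279 161 [0.6986 0.1073] 280 161 [0.6987 0.1034] 281 161 [0.6987 0.0996] 276 162 [0.6945 0.1188] 277 162 [0.6946 0.115 ] 278 162 [0.6946 0.1111] 279 162 [0.6947 0.1073] 280 162 [0.6947 0.1034] 281 162 [0.6947 0.0996] 276 163 [0.6906 0.1188] 277 163 [0.6906 0.115 ] 278 163 [0.6907 0.1111] 279 163 [0.6907 0.1073] 280 163 [0.6907 0.1034] 281 163 [0.6908 0.0996] 276 164 [0.6866 0.1188] 277 164 [0.6867 0.115 ] 278 164 [0.6867 0.1111] 279 164 [0.6867 0.1073] 280 164 [0.6868 0.1034] 281 164 [0.6868 0.0996] 276 165 [0.6827 0.1188] 277 165 [0.6827 0.115 ] 278 165 [0.6827 0.1111] 279 165 [0.6828 0.1073] 280 165 [0.6828 0.1034] 281 165 [0.6829 0.0996] [ 0.5854 -0.2152  0.1271]
[ 0.5898 -0.2213  0.1448]
```

View pics/c9.png

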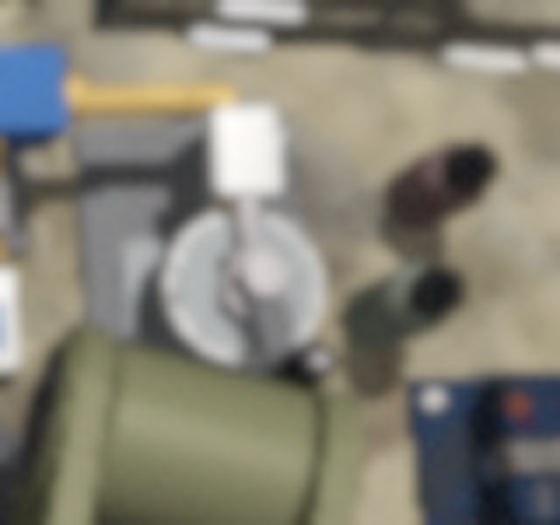

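```bash
cat > ptr.py <<'E'
from h import *
np.set_printoptions(precision=4,suppress=True)
def ptr(c):
    px=c["pixels"].astype(int); r=(px[...,0]-(px[...,1]+px[...,2])/2)[158:168,284:345]   # redness on scale right of green
    w=np.clip(r-12,0,None); 
    # use row band of the scale
    vs,us=np.nonzero(w>0); W=w[vs,us]
    u=(us*W).sum()/W.sum()+284; v=(vs*W).sum()/W.sum()+158
    return u,v,np.round(w.sum(0)).astype(int)
if __name__=='__main__':
    c=cam('top'); u,v,w=ptr(c); p=ray(c,u,v,.13); print(u,v,p,w)
    a=np.radians(1.66); o=np.array([.6688,.0235])  # a point on unit x-axis line (mid coupler at manifold)
    y=(p[:2]-o)@np.array([-np.sin(a),np.cos(a)]); print('y unit',y,'theta',21.7-(.058-y)/.04*2*np.pi)
E
python3 ptr.py; python3 - <<'E'
from h import *
np.set_printoptions(precision=4,suppress=True)
c=dict(np.load('top.npz')); P=cloud(c); z=P[...,2]
x,y=P[...,0],P[...,1]; px=c["pixels"].astype(int)
m=(z>.137)&(z<.155)&(x>.57)&(x<.61)&(y>-.245)&(y<-.19); print(m.sum(),P[m].mean(0))
m=np.zeros(z.shape,bool); m[178:203,350:380]=1; m&=(z>.105)&(z<.135)&(px.min(-1)>120); vv,uu=np.nonzero(m)
(cu,cv_),r=cv2.minEnclosingCircle(np.stack([uu,vv],-1).astype(np.float32)); print(cu,cv_,r,np.median(z[m]),ray(c,cu,cv_,np.median(z[m])))
E
```

```text
340.52527294783664 163.1196926809543 [ 0.6927 -0.1288  0.13  ] [  0   0   0   0   0   0   0   0   0   0   0   0   0   0   0   0   0   0
   0   0   0   0   0   0   0   0   0   0   0   0   0   0   0   0   0  54
  27   0   0   0   0   0   0   0   0   0   0   0   0   0   0   0   0   0
   0  11 168 278 258 224 217]
y unit -0.1529458867588026 theta -11.435302407321931
44 [ 0.5868 -0.2245  0.1422]
365.0 189.5 11.884963989257812 0.1090274442247281 [ 0.5947 -0.2248  0.109 ]
```

Emit:
carry_out(
  motion="0.017 -0.0311 0 0 0 0 60; 0.017 -0.0311 0 0 0 0 60; 0.017 -0.0311 0 0 0 0 60; 0.017 -0.0311 0 0 0 0 60; 0.017 -0.0311 0 0 0 0 60; 0 0 0 0 0 0 100; 0 0 0 0 0 0 100; 0 0 -0.025 0 0 0 100; 0 0 -0.025 0 0 0 100; 0 0 -0.02 0 0 0 100; 0 0 0 0 0 0 255; 0 0 0 0 0 0 255; 0 0 0 0 0 0 255; 0 0 0 0 0 0 255; 0 0 0 0 0 0 255; 0 0 0 0 0 0 255; 0 0 0 0 0 0 255; 0 0 0 0 0 0 255",
  grip_force=25,
)

```text
time_s: 34.78
ee_pos: [0.5371, -0.2348, 0.1516]
eef_rot: [3.14, -0.002, 0.029]
force: [-1.3, -1.6, 7.0]
grip_width: 0.0219
grip_force: 25.0
```

Emit:
carry_out(
  motion="-0.0019 0.0142 0 0 0 0 255; 0.0019 0.0142 0 0 0 0 255; 0.0054 0.0132 0 0 0 0 255; 0 0 0 0 0 0 255",
)

```text
time_s: 35.12
ee_pos: [0.5445, -0.1934, 0.1517]
eef_rot: [3.137, -0.006, 0.029]
force: [15.2, -8.2, -1.9]
grip_width: 0.0217
grip_force: 25.0
```

Emit:
carry_out(
  motion="0.0088 0.0113 0 0 0 0 255; 0.0113 0.0088 0 0 0 0 255; 0 0 0 0 0 0 255",
)

```text
time_s: 35.37
ee_pos: [0.5643, -0.1753, 0.1518]
eef_rot: [3.134, -0.005, 0.029]
force: [11.3, -20.0, 0.4]
grip_width: 0.0221
grip_force: 25.0
```

Emit:
carry_out(
  motion="0.0132 0.0054 0 0 0 0 255; 0.0142 0.0019 0 0 0 0 255; 0 0 0 0 0 0 255",
)

```text
time_s: 35.62
ee_pos: [0.5908, -0.1689, 0.1517]
eef_rot: [3.135, -0.001, 0.028]
force: [1.7, -19.5, 4.2]
grip_width: 0.0217
grip_force: 25.0
```

Emit:
carry_out(
  motion="0.0142 -0.0039 0 0 0 0 255; 0.0134 -0.0064 0 0 0 0 255; 0.0117 -0.0098 0 0 0 0 255; 0 0 0 0 0 0 255",
)

```text
time_s: 35.95
ee_pos: [0.6304, -0.1862, 0.1518]
eef_rot: [3.141, -0.002, 0.029]
force: [4.7, 2.6, 5.1]
grip_width: 0.0219
grip_force: 25.0
```

Emit:
carry_out(
  motion="0.0092 -0.0113 0 0 0 0 255; 0.0056 -0.0132 0 0 0 0 255; 0.0019 -0.0142 0 0 0 0 255; 0 0 0 0 0 0 255",
)

```text
time_s: 36.28
ee_pos: [0.6461, -0.2257, 0.1518]
eef_rot: [3.141, -0.002, 0.028]
force: [-1.8, -7.1, 7.0]
grip_width: 0.0218
grip_force: 25.0
```

Emit:
carry_out(
  motion="-0.0019 -0.0142 0 0 0 0 255; -0.0054 -0.0132 0 0 0 0 255; -0.0088 -0.0113 0 0 0 0 255; -0.0113 -0.0088 0 0 0 0 255; 0 0 0 0 0 0 255",
)

```text
time_s: 36.7
ee_pos: [0.6174, -0.2729, 0.1517]
eef_rot: [3.141, -0.001, 0.028]
force: [-9.7, -3.4, 8.3]
grip_width: 0.022
grip_force: 25.0
```

Emit:
carry_out(
  motion="-0.0132 -0.0054 0 0 0 0 255; -0.0142 -0.0019 0 0 0 0 255; -0.0142 0.0019 0 0 0 0 255; -0.0132 0.0054 0 0 0 0 255; -0.0113 0.0088 0 0 0 0 255; -0.0088 0.0113 0 0 0 0 255; -0.0054 0.0132 0 0 0 0 255; -0.0019 0.0142 0 0 0 0 255; 0.0019 0.0142 0 0 0 0 255; 0.0054 0.0132 0 0 0 0 255; 0.0088 0.0113 0 0 0 0 255; 0.0113 0.0088 0 0 0 0 255",
)

```text
time_s: 37.7
ee_pos: [0.5622, -0.1771, 0.1515]
eef_rot: [3.14, 0.003, 0.028]
force: [-13.2, -9.0, 10.8]
grip_width: 0.0217
grip_force: 25.0
```

Emit:
carry_out(
  motion="0.0132 0.0054 0 0 0 0 255; 0.0142 0.0019 0 0 0 0 255; 0.0142 -0.0019 0 0 0 0 255; 0.0132 -0.0054 0 0 0 0 255; 0.0113 -0.0088 0 0 0 0 255; 0.0088 -0.0113 0 0 0 0 255; 0.0054 -0.0132 0 0 0 0 255; 0.0019 -0.0142 0 0 0 0 255; -0.0019 -0.0142 0 0 0 0 255; -0.0054 -0.0132 0 0 0 0 255; -0.0088 -0.0113 0 0 0 0 255; -0.0113 -0.0088 0 0 0 0 255",
)

```text
time_s: 38.7
ee_pos: [0.6202, -0.2706, 0.1519]
eef_rot: [-3.141, -0.006, 0.03]
force: [9.5, 10.4, 5.1]
grip_width: 0.0218
grip_force: 25.0
```

```bash
python3 - <<'E'
from ptr import *
o=ctrl.get_obs(); print(o['ee_pos'],o['force'])
c=cam('top'); u,v,w=ptr(c); print(w)
c=cam('scene'); p=proj(c,[.69,.0,.128]).astype(int); cv2.imwrite('pics/c10.png',cv2.resize(c["pixels"][p[1]-35:p[1]+35,p[0]-60:p[0]+60,::-1],(720,420),interpolation=cv2.INTER_CUBIC))
E
```

```text
[ 0.6202 -0.2706  0.1519] [ 9.529  10.4413  5.0783]
[  0   0   0   0   0   0   0   0   0   0   0   0   0   0   0   0   0  24
  60   0   0   0   0   0   0   0   0   0   0   0   0   0   0   0   0   0
   0   0   0   0   0   0   0   0   0   0   0   0   0   0   0   0   0   0
   0  12 167 280 258 228 218]
```

View pics/c10.png

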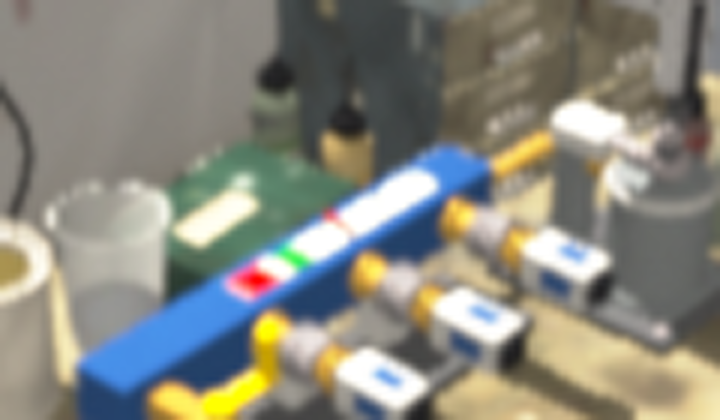

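```bash
python3 - <<'E'
from h import *
from scipy.ndimage import map_coordinates as mc
np.set_printoptions(precision=4,suppress=True)
a=np.radians(1.66); ex=np.array([np.cos(a),np.sin(a)]); ey=np.array([-np.sin(a),np.cos(a)])
o=np.array([.6934,.0249])   # mid coupler axis line
for n in('top','scene'):
    c=dict(np.load(n+'.npz')); px=c["pixels"].astype(float)
    ys=np.arange(-.12,.125,.004); g=[];r=[]; b=[]
    for y in ys:
        s=[]
        for dx in(-.005,0,.005):
            q=o+y*ey+dx*ex; u,v=proj(c,[*q,.126]); s.append([mc(px[...,k],[[v],[u]],order=1)[0] for k in range(3)])
        m=np.mean(s,0); g.append(m[1]-(m[0]+m[2])/2); r.append(m[0]-(m[1]+m[2])/2); b.append(m[2]-(m[0]))
    print(n); print('\n'.join(f'{y*1e3:.0f}: g{g_:.0f} r{r_:.0f} b{b_:.0f}' for y,g_,r_,b_ in zip(ys,g,r,b) if y>-.09))
E
```

```text
top
-88: g3 r0 b-2
-84: g1 r0 b-1
-80: g1 r0 b-1
-76: g2 r0 b-2
-72: g2 r1 b-2
-68: g2 r1 b-2
-64: g1 r0 b-1
-60: g1 r0 b-1
-56: g1 r1 b-2
-52: g2 r1 b-2
-48: g1 r1 b-1
-44: g0 r0 b-1
-40: g0 r0 b-0
-36: g0 r0 b-0
-32: g1 r0 b-1
-28: g1 r0 b-1
-24: g0 r0 b-0
-20: g0 r0 b-0
-16: g1 r1 b-2
-12: g0 r5 b-6
-8: g-7 r17 b-19
-4: g-7 r19 b-20
0: g-2 r7 b-8
4: g1 r1 b-2
8: g1 r-0 b-1
12: g1 r-0 b-0
16: g0 r-0 b0
20: g0 r-0 b0
24: g0 r-0 b0
28: g1 r-1 b0
32: g6 r-4 b1
36: g21 r-13 b3
40: g49 r-31 b8
44: g76 r-49 b15
48: g83 r-55 b18
52: g69 r-45 b14
56: g35 r-22 b5
60: g11 r-6 b1
64: g1 r3 b-5
68: g-11 r25 b-26
72: g-33 r68 b-69
76: g-52 r108 b-109
80: g-59 r121 b-123
84: g-60 r123 b-124
88: g-59 r121 b-122
92: g-55 r111 b-112
96: g-45 r81 b-78
100: g-31 r35 b-26
104: g-19 r-13 b30
108: g-11 r-56 b82
112: g-7 r-78 b109
116: g-6 r-83 b115
120: g-6 r-83 b115
124: g-6 r-83 b115
scene
-88: g1 r0 b-1
-84: g0 r0 b-0
-80: g0 r0 b-0
-76: g0 r0 b-0
-72: g0 r0 b-0
-68: g0 r0 b-0
-64: g0 r-0 b0
-60: g0 r-0 b0
-56: g0 r-0 b-0
-52: g0 r0 b-0
-48: g1 r1 b-1
-44: g0 r0 b-1
-40: g0 r0 b-0
-36: g0 r0 b-0
-32: g0 r0 b-0
-28: g0 r0 b-1
-24: g0 r0 b-0
-20: g0 r1 b-1
-16: g0 r4 b-6
-12: g-4 r21 b-25
-8: g-7 r34 b-40
-4: g-2 r21 b-27
0: g1 r6 b-9
4: g1 r1 b-2
8: g0 r0 b-1
12: g0 r0 b-1
16: g0 r0 b-0
20: g0 r0 b-0
24: g0 r0 b-0
28: g1 r0 b-1
32: g8 r-1 b-4
36: g32 r-11 b-6
40: g87 r-47 b5
44: g133 r-81 b19
48: g143 r-88 b22
52: g87 r-48 b5
56: g32 r-11 b-6
60: g6 r1 b-5
64: g2 r3 b-6
68: g-3 r19 b-23
72: g-26 r71 b-77
76: g-68 r143 b-146
80: g-105 r204 b-202
84: g-122 r225 b-218
88: g-115 r208 b-201
92: g-92 r170 b-166
96: g-67 r122 b-118
100: g-54 r75 b-63
104: g-44 r23 b-2
108: g-28 r-42 b75
112: g-14 r-93 b133
116: g-9 r-113 b156
120: g-8 r-117 b161
124: g-8 r-117 b161
```

Both cameras agree on the pointer, the green band and the red field. In the mid-coupler frame the pointer is at −6 mm, the painted green runs 38–56 mm and red starts at about 72 mm. The specified band is 48–68 mm, so I aim for about 53 mm, which lies in both. That is about 1.47 more turns.

Emit:
carry_out(
  motion="-0.0132 -0.0054 0 0 0 0 255; -0.0142 -0.0019 0 0 0 0 255; -0.0142 0.0019 0 0 0 0 255; -0.0132 0.0054 0 0 0 0 255; -0.0113 0.0088 0 0 0 0 255; -0.0088 0.0113 0 0 0 0 255; -0.0054 0.0132 0 0 0 0 255; -0.0019 0.0142 0 0 0 0 255; 0.0019 0.0142 0 0 0 0 255; 0.0054 0.0132 0 0 0 0 255; 0.0088 0.0113 0 0 0 0 255; 0.0113 0.0088 0 0 0 0 255",
)

```text
time_s: 39.8
ee_pos: [0.5622, -0.1771, 0.1515]
eef_rot: [3.14, 0.003, 0.028]
force: [-14.4, -8.4, 11.4]
grip_width: 0.0217
grip_force: 25.0
```

Emit:
carry_out(
  motion="0.0132 0.0054 0 0 0 0 255; 0.0142 0.0019 0 0 0 0 255; 0.0142 -0.0019 0 0 0 0 255; 0.0132 -0.0054 0 0 0 0 255; 0.0113 -0.0088 0 0 0 0 255; 0.0088 -0.0113 0 0 0 0 255; 0.0054 -0.0132 0 0 0 0 255; 0.0019 -0.0142 0 0 0 0 255; -0.0019 -0.0142 0 0 0 0 255; -0.0054 -0.0132 0 0 0 0 255; -0.0088 -0.0113 0 0 0 0 255; -0.0113 -0.0088 0 0 0 0 255",
)

```text
time_s: 40.8
ee_pos: [0.6202, -0.2706, 0.1518]
eef_rot: [-3.141, -0.006, 0.03]
force: [10.4, 11.3, 3.4]
grip_width: 0.0221
grip_force: 25.0
```

```bash
cat > prof.py <<'E'
from h import *
from scipy.ndimage import map_coordinates as mc
np.set_printoptions(precision=4,suppress=True)
a=np.radians(1.66); ex=np.array([np.cos(a),np.sin(a)]); ey=np.array([-np.sin(a),np.cos(a)]); o=np.array([.6934,.0249])
g=ctrl.get_obs(); print(g['ee_pos'],g['force'],g['grip_width'])
for n in('top','scene'):
    c=cam(n); px=c["pixels"].astype(float); ys=np.arange(-.02,.08,.002); r=[]
    for y in ys:
        s=[]
        for dx in(-.005,0,.005):
            u,v=proj(c,[*(o+y*ey+dx*ex),.128]); s.append([mc(px[...,k],[[v],[u]],order=1)[0] for k in range(3)])
        m=np.mean(s,0); r.append((round(y*1e3),int(m[0]-(m[1]+m[2])/2),int(m[1]-(m[0]+m[2])/2)))
    print(n,[t for t in r if abs(t[1])>4])
E
python3 prof.py
```

```text
[ 0.6202 -0.2706  0.1518] [10.3839 11.2589  3.3999] 0.02206955033625509
top [(30, 6, -1), (32, 11, -2), (34, 15, 2), (36, 17, 10), (40, -13, 54), (42, -30, 68), (44, -46, 80), (46, -51, 82), (48, -54, 83), (50, -51, 78), (52, -45, 70), (54, -34, 53), (56, -23, 36), (58, -13, 22), (60, -6, 11), (66, 9, -3), (68, 23, -10), (70, 43, -20), (72, 66, -32), (74, 91, -44), (76, 106, -51), (78, 117, -57)]
scene [(26, 5, 0), (28, 12, -1), (30, 25, -2), (32, 43, -2), (34, 56, 3), (36, 57, 19), (38, 34, 51), (42, -33, 126), (44, -68, 148), (46, -95, 164), (48, -104, 164), (50, -93, 145), (52, -75, 120), (54, -51, 86), (56, -30, 56), (58, -14, 31), (68, 8, 0), (70, 20, -4), (72, 36, -10), (74, 68, -27), (76, 103, -47), (78, 139, -68)]
```

Emit:
carry_out(
  motion="-0.0132 -0.0054 0 0 0 0 255; -0.0142 -0.0019 0 0 0 0 255; -0.0142 0.0019 0 0 0 0 255; -0.0132 0.0054 0 0 0 0 255; -0.0113 0.0088 0 0 0 0 255; -0.0088 0.0113 0 0 0 0 255; -0.0054 0.0132 0 0 0 0 255; -0.0019 0.0142 0 0 0 0 255; 0.0019 0.0142 0 0 0 0 255; 0.0054 0.0132 0 0 0 0 255; 0.0088 0.0113 0 0 0 0 255; 0 0 0 0 0 0 255; 0 0 0 0 0 0 255",
)

```text
time_s: 41.98
ee_pos: [0.5527, -0.1851, 0.1517]
eef_rot: [3.141, -0.002, 0.029]
force: [0.1, 1.9, 7.5]
grip_width: 0.022
grip_force: 25.0
```

```bash
python3 prof.py; python3 - <<'E'
from h import *
c=dict(np.load('scene.npz')); a=c["pixels"]; p=proj(c,[.69,.07,.128]).astype(int)
a=a[p[1]-20:p[1]+20,p[0]-30:p[0]+30,::-1]; c=dict(np.load('top.npz')); b=c["pixels"][145:185,265:325,::-1]
cv2.imwrite('pics/c11.png',cv2.resize(np.vstack([a,b]),(450,600),interpolation=cv2.INTER_CUBIC))
E
```

```text
[ 0.5527 -0.1851  0.1517] [0.1232 1.8522 7.4526] 0.021954322503241013
top [(34, -7, 12), (36, -11, 19), (38, -20, 33), (40, -29, 47), (42, -38, 61), (44, -46, 73), (46, -42, 74), (48, -36, 71), (50, -19, 57), (56, 7, 6), (66, 10, -4), (68, 24, -11), (70, 43, -20), (72, 66, -32), (74, 91, -43), (76, 106, -51), (78, 116, -57)]
scene [(38, -8, 28), (40, -12, 45), (42, -10, 59), (46, 25, 52), (48, 50, 34), (50, 66, 15), (52, 74, 0), (54, 63, -4), (56, 42, 0), (58, 24, 2), (60, 12, 3), (62, 5, 2), (68, 8, 0), (70, 18, -4), (72, 34, -9), (74, 66, -26), (76, 101, -47), (78, 137, -68)]
```

View pics/c11.png

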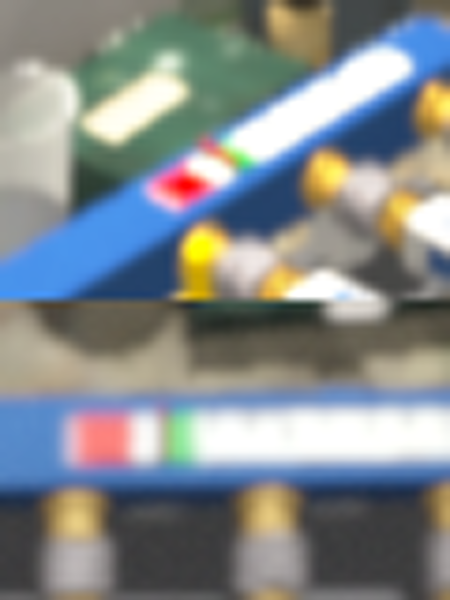

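The pointer stands inside the left part of the green, about 20 mm short of the red. The load is near zero, so I release and retreat.

Emit:
carry_out(
  motion="0 0 0 0 0 0 100; 0 0 0 0 0 0 100; 0 0 0 0 0 0 100; 0 0 0 0 0 0 100; 0 0 0.025 0 0 0 100; 0 0 0.03 0 0 0 100; 0 0 0.03 0 0 0 100; -0.03 0 0 0 0 0 100; -0.03 0 0 0 0 0 100; -0.03 0 0 0 0 0 100; 0 0 0 0 0 0 100; 0 0 0 0 0 0 100",
)

```text
time_s: 43.08
ee_pos: [0.4615, -0.1856, 0.236]
eef_rot: [3.141, -0.001, 0.028]
force: [1.3, -0.2, -0.6]
grip_width: 0.0567
grip_force: 0.0
```

```bash
python3 prof.py; python3 sl.py; python3 tall.py|grep -A20 valve|head -16; python3 - <<'E'
from h import *
c=dict(np.load('top.npz')); cv2.imwrite('pics/c12.png',cv2.resize(c["pixels"][145:260,200:400,::-1],None,fx=4,fy=4,interpolation=cv2.INTER_CUBIC))
E
```

```text
[ 0.4615 -0.1856  0.236 ] [ 1.3318 -0.1531 -0.5621] 0.05671551427811648
top [(34, -7, 12), (36, -11, 19), (38, -20, 33), (40, -29, 47), (42, -38, 61), (44, -46, 73), (46, -42, 74), (48, -35, 71), (50, -18, 57), (56, 7, 6), (66, 10, -4), (68, 23, -10), (70, 43, -20), (72, 66, -31), (74, 91, -44), (76, 106, -51), (78, 117, -57)]
scene [(38, -8, 27), (40, -11, 44), (42, -9, 59), (44, 5, 58), (46, 26, 52), (48, 51, 34), (50, 67, 15), (52, 74, 0), (54, 63, -4), (56, 42, 0), (58, 24, 2), (60, 11, 3), (62, 5, 2), (68, 8, 0), (70, 18, -3), (72, 33, -8), (74, 65, -25), (76, 100, -46), (78, 136, -67)]
[ 0.4626 -0.1856  0.2356] [ 3.1414 -0.0005  0.0288]
L 71 0.6109295866957836 0.6405405690607142
M 80 0.6132531187775245 0.6464437958458176
R 76 0.6162778178243848 0.6505445923318665
valve 17 [[0.6138 0.1837 0.1557]
 [0.6116 0.18   0.1659]
 [0.6136 0.1762 0.1571]
 [0.6087 0.1874 0.1617]
 [0.6082 0.1837 0.1639]
 [0.6076 0.18   0.1671]
 [0.6095 0.1762 0.1584]
 [0.6058 0.1873 0.1575]
 [0.6051 0.1836 0.1606]
 [0.6052 0.1799 0.1605]
 [0.6058 0.1762 0.1576]
 [0.6047 0.1872 0.1438]
 [0.6015 0.1836 0.1598]
 [0.6006 0.1799 0.1645]
 [0.6032 0.176  0.1521]
 [0.6009 0.1834 0.1441]
```

View pics/c12.png

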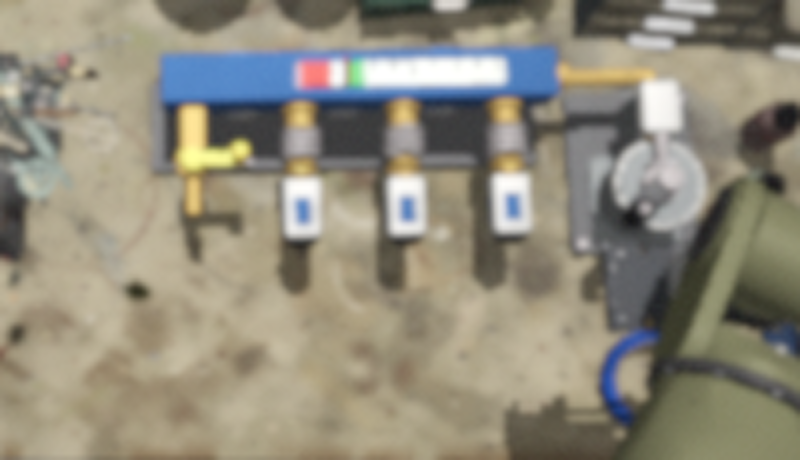

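The picture shows all three filters seated with their sleeves forward, at (302,140), (404,140) and (507,140). The valve handle is square at (240,152), the pointer is in the green at (348,72), and nothing is touching the robot. Handing in.

```bash
python3 -c "
from station import ctrl
print(ctrl.hand_in())"
```

```text
the job is handed in; nothing more can be done
None
```

I coupled all three filters with their sleeves fully forward, closed the bleed valve, then cranked at about half a turn a second and handed in at about 43 s. The pointer stands towards the left edge of the painted green, short of the red; the paint read about 10 mm right of the stated band, so I aimed where the two overlap.

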